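# Close the filter holder evenly

### The job

Close the steel filter holder on the bench: its four brass hex nuts are only spun on by hand. Tighten them in cross order, each one fully before going to the one straight across from it, then the other pair: about half a turn clockwise each, going by feel until the nut comes up firm but never forcing it, so that the top plate sits flat and fully home. Don't lean on the plate, leave the other things on the bench where they are, and let go at the end.

Things in the scene. Friction and masses are not known exactly. Their poses are not given: they have to be found in the camera images.
- holder: stainless filter holder, fixed: round lower plate 180 mm across on short legs, rim face 66 mm above the origin (on the bench, under its centre; z up). Four hex nuts in a square on its top plate; clockwise from above A, B, C, D: A is across from C, B from D. Inlet stub with blue cap in the middle, 121 mm above the bench. Each nut has 44 mm of clear room all round from its axis
- plate: the round steel top plate, 180 mm across, 12 mm thick; origin at the centre of its underside, z up. It rests 0.5 mm proud of the rim on a soft seal; fully home, its underside lies on the rim, 66 mm above the holder's origin. It can only sink and tip
- nut_A: brass hex nut A: origin on its axis at its foot, 78.5-78.8 mm above the bench; x square to a flat, z up. Flange 33 mm wide, 4 mm high; hexagon 27 mm across flats from 4 to 26 mm above the foot; dome to 34 mm; black dot on top near a corner. Clockwise from above tightens, 1.5 mm a turn; it turns at 0.01-0.08 N m and comes up firm after 120-185 degrees (each differs; felt only). Stays put
- seat_A (a point): fixed point of the holder on the axis of nut A, 78 mm above the bench: where the nut's foot is when home. Once the nut is home the torque climbs 2 N m per rad, as stud and seat wind up (this wind-up is the joint seat_A, not measured; it springs back when let go). Firm: 0.2-0.35 N m; over 0.6 N m the nut is forced
- nut_B: brass hex nut B: origin on its axis at its foot, 78.5-78.8 mm above the bench; x square to a flat, z up. Flange 33 mm wide, 4 mm high; hexagon 27 mm across flats from 4 to 26 mm above the foot; dome to 34 mm; black dot on top near a corner. Clockwise from above tightens, 1.5 mm a turn; it turns at 0.01-0.08 N m and comes up firm after 120-185 degrees (each differs; felt only). Stays put
- seat_B (a point): fixed point of the holder on the axis of nut B, 78 mm above the bench: where the nut's foot is when home. Once the nut is home the torque climbs 2 N m per rad, as stud and seat wind up (this wind-up is the joint seat_B, not measured; it springs back when let go). Firm: 0.2-0.35 N m; over 0.6 N m the nut is forced
- nut_C: brass hex nut C: origin on its axis at its foot, 78.5-78.8 mm above the bench; x square to a flat, z up. Flange 33 mm wide, 4 mm high; hexagon 27 mm across flats from 4 to 26 mm above the foot; dome to 34 mm; black dot on top near a corner. Clockwise from above tightens, 1.5 mm a turn; it turns at 0.01-0.08 N m and comes up firm after 120-185 degrees (each differs; felt only). Stays put
- seat_C (a point): fixed point of the holder on the axis of nut C, 78 mm above the bench: where the nut's foot is when home. Once the nut is home the torque climbs 2 N m per rad, as stud and seat wind up (this wind-up is the joint seat_C, not measured; it springs back when let go). Firm: 0.2-0.35 N m; over 0.6 N m the nut is forced
- nut_D: brass hex nut D: origin on its axis at its foot, 78.5-78.8 mm above the bench; x square to a flat, z up. Flange 33 mm wide, 4 mm high; hexagon 27 mm across flats from 4 to 26 mm above the foot; dome to 34 mm; black dot on top near a corner. Clockwise from above tightens, 1.5 mm a turn; it turns at 0.01-0.08 N m and comes up firm after 120-185 degrees (each differs; felt only). Stays put
- seat_D (a point): fixed point of the holder on the axis of nut D, 78 mm above the bench: where the nut's foot is when home. Once the nut is home the torque climbs 2 N m per rad, as stud and seat wind up (this wind-up is the joint seat_D, not measured; it springs back when let go). Firm: 0.2-0.35 N m; over 0.6 N m the nut is forced
- rack: white tube rack 70 x 150 x 40 mm with green-capped tubes to 94 mm; origin under its centre; a bystander
- amber: amber glass reagent bottle, 68 mm across, 135 mm tall; origin under its centre; a bystander
- dish: glass dish, 100 mm across, 15 mm tall, with a spare red seal ring in it; origin under its centre; a bystander
- timer: white bench timer 30 x 75 x 65 mm tall with a dial; origin under its centre; a bystander
- filterbox: flat blue box with white lid, 110 x 110 x 36 mm; origin under its centre; a bystander
- spanner: steel spanner, lying flat; a bystander (not needed)
- beaker: small glass beaker, 66 mm across, 85 mm tall; origin under its centre; a bystander
There are look-alikes about, which are no part of the job. Several things look just like the holder: the one meant starts nearest to the robot's base.

How it is judged (in metres and radians):
On the way, in this order (a step that is already met when the one before it is completed fails the run):
1. a first nut is firm (value of joint any of nut_A, nut_B, nut_C, nut_D above 3.05 rad), for 0.2 s.
2. the nut straight across from it is firm too ((value of joint each of nut_A, nut_C above 3.05 rad or value of joint each of nut_B, nut_D above 3.05 rad)), for 0.2 s.
3. a nut of the other pair is firm as well (((value of joint each of nut_A, nut_C above 3.05 rad and value of joint any of nut_B, nut_D above 3.05 rad) or (value of joint each of nut_B, nut_D above 3.05 rad and value of joint any of nut_A, nut_C above 3.05 rad))), for 0.2 s.
4. all four nuts are firm (value of joint each of nut_A, nut_B, nut_C, nut_D above 3.05 rad), for 0.2 s.
At the end, for the whole second after the job is handed in: all four hex nuts are firm (each within 5 degrees of where it comes up firm, which is at 3.14 rad on its thread), and the plate is fully home on the rim (its underside no more than 0.2 mm above the rim height, 66 mm above the holder's origin) and level within 0.003 rad (all of step 4 and z of plate in the frame of holder below 0.0662 m and angle between plate's own z axis and vertical below 0.003 rad); the robot touches nothing.
It fails at once if a nut is forced: its stud is wound up by more than 0.3 rad (0.6 N m on the nut) (value of joint any of seat_A, seat_B, seat_C, seat_D above 0.3 rad).
It fails at once if not in cross order: two neighbouring nuts are on their way down (past 1.6 rad on the thread) while neither nut across from them is down (2.6 rad) ((value of joint each of nut_A, nut_B above 1.6 rad and value of joint each of nut_C, nut_D below 2.6 rad) or (value of joint each of nut_B, nut_C above 1.6 rad and value of joint each of nut_D, nut_A below 2.6 rad) or (value of joint each of nut_C, nut_D above 1.6 rad and value of joint each of nut_A, nut_B below 2.6 rad) or (value of joint each of nut_D, nut_A above 1.6 rad and value of joint each of nut_B, nut_C below 2.6 rad)).
It fails at once if the fingers or the arm lean on the top plate with more than 25 N (contact force between any of the fingers, the arm and plate above 25 N).
It fails at once if a bystander is knocked away (moved more than 30 mm) (distance of any of rack, amber, dish, timer, filterbox, spanner, beaker from where it was at the start of the episode above 0.03 m).
It also fails if it takes over 72 s, if anything falls off the work surface, if the arm or the gripper's body presses on something with over 40 N, if the wrist force passes 120 N, or if a joint passes its speed limit or range.

### The arm

A 7-joint arm with a two-finger parallel gripper is mounted at the origin on the work surface. World frame = base frame: x ahead of the robot, y to its left, z up, the work surface at z = 0. Lengths are in mm, angles in rad, forces in N, time in s.
With the tool pointing down it reaches from about 350 to 900 mm from the base axis. Payload 19.9 kg.
Tool frame: the origin (TCP) lies on the centre line of the jaws, within the pads' length; the fingertips stand 17 mm ahead of it and the grasp point (between the pads) lies 2 mm behind it (finger_overhang is the distance from the TCP to the fingertips, in mm); z points along the fingers, x is the direction in which the jaws open and shut, and the axes are right-handed (so a half turn about z gives the same grasp; the last joint's range is limited). The gripper opens to 85 mm and grips with 20 to 120 N. Pads are 22 mm wide; open, the fingers measure 114 mm over their backs; the gripper's body (76 mm by 85 mm) begins 54 mm behind the grasp point. The pads swing forward as they close: fully open they stand 13 mm farther back than shut.
Start: joints at [1.24, 0.417, -0.01, 1.614, 0.005, 1.111, -0.053], TCP at [177.998, -599.099, 248.26] pointing down, gripper open.
Joint ranges: [-2.81, 2.81], [-0.39, 2.02], [-1.27, 1.25], [0.06, 2.57], [-1.19, 4.33], [0.19, 2], [-2.82, 2.82]. Speed limits (rad/s): [1.89, 1.89, 2.39, 2.39, 3.01, 3.01, 3.01].

### API

Orientations are given as [roll, pitch, yaw] about the fixed x, y, z axes, in that order (R = Rz(yaw) Ry(pitch) Rx(roll)).
In Python, from plant import * gives the robot as it stands.
- The arm moves only by the tool carry_out, never from a script. Its argument "commands" is a list of rows, each a list of 3 entries, a list of its own where there are three numbers: the opening, from -1 (shut) to 1 (fully open), then the shift along the tool's x, y, z as a fraction of full scale, then the turn about the tool's z as a fraction of full scale. In form: [[grip, [dx, dy, dz], yaw], ...]. A call has 1 to 20 rows; each row shifts and turns the commanded pose from where the row before left it, along the tool's axes as they then stand; what a row does not reach is not made up. Full scale, the value 1, is 0.025 m for a shift and pi rad for a turn. A row lasts 1/12 s, in which the tool goes at most 41.7 mm and 7.16 degrees, less where a joint would pass 70% of its speed; a pose out of reach is approached as far as the arm can. A call with a number of a shift or a turn outside -1 to 1 is refused whole. A call with a gripper value outside its range is refused whole. The fingers move at their own pace and stop on an object; "squeeze" is the grip in N (left out, the last holds). Time passes only in rows, so rows that do not move let the fingers close. It gives the time, the measured TCP pose, the force and the opening at its end, in the units of the state.
- read_state(): the state, without advancing time (a new reading comes with each control period).
- get_image(name): name is "scene" or "top" or "wrist"; returns (picture, depth): 384x512x3 uint8, red, green, blue; 384x512 float32, mm along the optical axis (not along the pixel's ray), 0 where there is no reading.
- camera_info(name): a dict with "vfov" (degrees; the focal length in pixels is half the picture's height over the tangent of half this angle, whatever the lens; pixels are square), "cx", "cy" (the principal point, pixels), "R" (3x3) and "t" (3): a world point X has camera coordinates R X + t. Camera axes: x right, y down, z forward; pixel columns grow to the right and rows downward; lengths in mm; the calibration is good to about 2 mm. A picture is of the moment at which its call begins: read the wrist's pose just before it. camera_info takes no time and is no camera call; for the wrist camera it gives the pose at the moment of the call.
- job_done(): hands the job in, once; it reports no verdict.
Trained networks look in the newest picture that a camera, given by its name, has taken for a name from the list of things; names that differ only in an ending like _2 or _b are one class to them, and where a whole thing is asked for, a point or a joint stands for the part that bears it (a point fixed in the world has none). Each returns a list of dicts, best first, with "confidence" (0 to 1); they miss things now and then, are a little off and sometimes report something else, mostly with a low value. They report only what shows in the picture. A call takes as long as a camera call. They do not tell look-alikes from the thing itself.
- look_for(thing, camera): "bbox" ([left, top, width, height] in pixels, round what is visible of it).
- place_of(thing, camera): "point" ([row, column] in pixels: a listed point, or the origin of a listed thing).
The state is a dict: "clock": time; "qpos": joint angles; "joint_vel": joint speeds; "effort": joint torques, N m; "tcp_pos": TCP position; "orientation": TCP orientation; "force": force on the tool from outside, world axes, zero at the start; "ft_torque": the same for the moment, N m; "finger_gap": finger opening in mm.
Only numpy, scipy, OpenCV 4.12 (cv2) and the standard library are available. Lean on these libraries where they do the work, as an engineer would, in place of code of your own. Each camera call takes 0.05 s, during which the arm holds its last target.

## Working session

There is one attempt and no reset: what is moved stays moved. The work goes in short steps, Python scripts to look and compute and a tool call to move; the robot and the scene stay as the last step left them, time stands still between calls to the robot, and variables do not carry over. Pictures are saved under pics/ and viewed, and the job is handed in when it is done.

Besides the shell and the picture viewer there is one more tool, called after "Call:" by a JSON object that holds its "method" and its "body", one argument or row to a line. carry_out: Moves the arm, as the interface text tells. Its arguments: {"type":"object","properties":{"commands":{"type":"array"},"squeeze":{"type":"number"}},"required":["commands"]}

```bash
ls; mkdir -p pics
python3 - <<'E'
from plant import *
import cv2
print(read_state())
for n in("scene","top","wrist"):
    im,d=get_image(n); cv2.imwrite(f"pics/{n}0.png",im[:,:,::-1]); ci=camera_info(n); print(n,ci)
E
```

```text
pics
{'clock': 0.0, 'qpos': array([ 1.24050141,  0.41799875, -0.01027954,  1.61415813,  0.00468059,
        1.11074516, -0.05304324]), 'joint_vel': array([-8.13129656e-04,  1.18338941e-03,  6.37994377e-05, -2.95513679e-04,
        5.78374447e-04,  1.10865133e-03, -7.75931943e-04]), 'effort': array([-4.88928144e-04, -8.64464450e+01,  6.78494051e-01, -4.34912288e+01,
        1.90435041e-02,  7.40192598e-03, -9.61449928e-06]), 'tcp_pos': array([ 177.88567421, -598.80249455,  247.6516566 ]), 'orientation': array([ 3.14150599e+00,  1.28267315e-03, -1.28206661e+00]), 'force': array([0.23679007, 0.10337788, 1.03457422]), 'ft_torque': array([ 0.00684595,  0.01104987, -0.02306711]), 'finger_gap': 85.4185240931615}
scene {'vfov': 47.552766983656674, 'cx': 255.555053769926, 'cy': 191.34901188245402, 'R': array([[-0.46439278,  0.88553114,  0.01318866],
       [ 0.4976685 ,  0.2732491 , -0.82320167],
       [-0.73257451, -0.37572533, -0.56759587]]), 't': array([ 325.99704218, -172.65703037, 1827.15698265])}
top {'vfov': 47.10061478830194, 'cx': 259.5395631791328, 'cy': 193.73438069586481, 'R': array([[ 0.00699785, -0.99991277, -0.01120154],
       [-0.98290874, -0.00481724, -0.18403044],
       [ 0.18396042,  0.01229791, -0.98285672]]), 't': array([ -87.4474745 ,  555.1173269 , 1180.94513012])}
wrist {'vfov': 69.25603717030049, 'cx': 252.92764924658553, 'cy': 192.17907030603746, 'R': array([[ 0.28487711, -0.95856313, -0.0013293 ],
       [-0.90904278, -0.27059951,  0.31688662],
       [-0.30411554, -0.08906535, -0.94846249]]), 't': array([-623.37983973,  -40.63747782,  379.1482522 ])}
```

View pics/scene0.png

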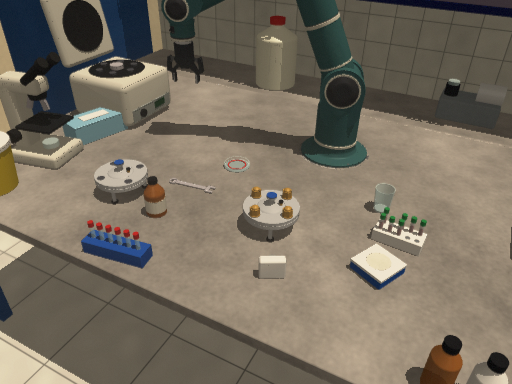

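View pics/top0.png

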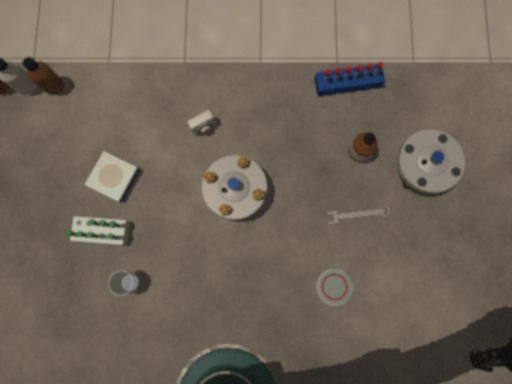

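```bash
cat > h.py <<'E'
from plant import *
import numpy as np, cv2
def ray(ci,r,c,H=384):
    f=H/2/np.tan(np.radians(ci['vfov']/2))
    v=np.array([(c-ci['cx'])/f,(r-ci['cy'])/f,1.0]); R=np.array(ci['R']);t=np.array(ci['t'])
    return -R.T@t, R.T@v
def atz(ci,r,c,z):
    o,d=ray(ci,r,c); return o+d*(z-o[2])/d[2]
def atd(ci,r,c,dep):
    o,d=ray(ci,r,c); return o+d*dep
def proj(ci,X):
    f=384/2/np.tan(np.radians(ci['vfov']/2)); p=np.array(ci['R'])@np.array(X)+np.array(ci['t'])
    return ci['cy']+f*p[1]/p[2], ci['cx']+f*p[0]/p[2]
E
python3 - <<'E'
from h import *
for cam in("top","scene"):
    ci=camera_info(cam); get_image(cam)
    for th,z in(("holder",0),("nut_A",78.6)):
        for p in place_of(th,cam):
            r,c=p['point']; print(cam,th,round(p['confidence'],2),np.round([r,c]),np.round(atz(ci,r,c,z)))
E
```

```text
top holder 0.71 [165. 424.] [ 653. -565.    0.]
top holder 0.67 [192. 233.] [570.  -6.   0.]
top holder 0.17 [150. 359.] [ 697. -376.    0.]
top nut_A 0.61 [285. 335.] [ 309. -285.   79.]
top nut_A 0.57 [177. 210.] [596.  53.  79.]
scene holder 0.94 [222. 267.] [566. -29.   0.]
scene holder 0.58 [190. 125.] [ 646. -560.    0.]
scene nut_A 0.46 [210. 288.] [571.  44.  79.]
```

Holder candidates in the top picture: (row 190, col 235), which has four brass nuts and is about 570 mm from the base, and (162, 432), which has grey nuts and is about 860 mm away. The first fits, because it is nearest to the base. I'll confirm that in a crop and measure the nuts.

Run:
```python
from h import *
im,d=get_image("top"); ci=camera_info("top")
cv2.imwrite("pics/crop.png",cv2.resize(im[140:235,185:285,::-1],None,fx=6,fy=6,interpolation=cv2.INTER_CUBIC))
hsv=cv2.cvtColor(im,cv2.COLOR_RGB2HSV); m=((hsv[...,0]>10)&(hsv[...,0]<30)&(hsv[...,1]>120)).astype(np.uint8); m[:, :190]=0;m[:,280:]=0;m[:150]=0;m[225:]=0
n,l,s,c=cv2.connectedComponentsWithStats(m)
for i in range(1,n):
    if s[i,4]>20:
        x,y=c[i]; print(s[i],c[i],np.round(atz(ci,y,x,100),1), d[int(y),int(x)], np.round(atd(ci,y,x,d[int(y),int(x)])))
ims,ds=get_image("scene"); cv2.imwrite("pics/crops.png",cv2.resize(ims[170:250,225:320,::-1],None,fx=6,fy=6,interpolation=cv2.INTER_CUBIC))
```

```text
[239 156   9  11  79] [242.84810127 161.70886076] [634.9 -38.7 100. ] 1190.9619 [633. -39. 108.]
[205 172  11  10  83] [209.71084337 176.4939759 ] [593.3  50.5 100. ] 1178.9155 [590.  49. 113.]
[253 190  11  10  79] [257.88607595 194.26582278] [545.  -80.3 100. ] 1171.9346 [543. -80. 110.]
[220 205  10  10  77] [224.4025974  209.33766234] [503.6   8.7 100. ] 1164.0242 [502.   8. 111.]
```

View pics/crop.png

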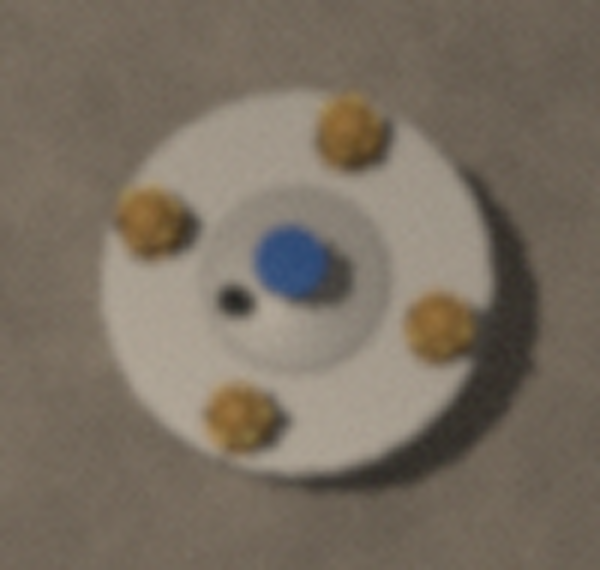

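View pics/crops.png

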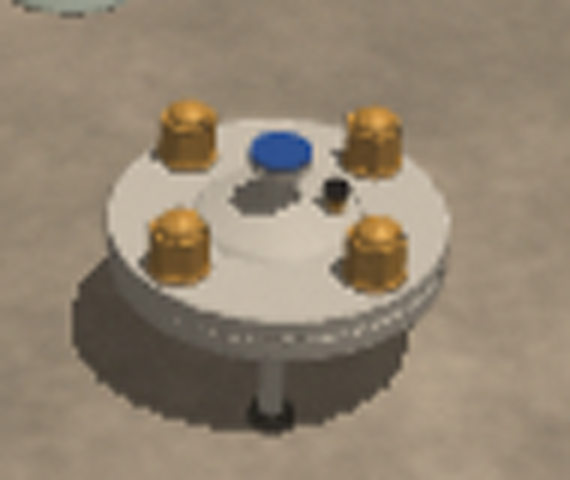

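The crop shows the brass-nut holder, the nearest to the base, with nuts at about (635,-39), (593,50), (504,9) and (545,-80). Each pair straight across is about 140 mm apart, with centre about (569,-15). Next is the wrist camera's offset, to plan a closer view.

```bash
cat >> h.py <<'E'
def Rt(o): 
    from scipy.spatial.transform import Rotation as Ro
    return Ro.from_euler('xyz',o).as_matrix()
def delta(target, yaw=None, s=None):
    s=s or read_state(); R=Rt(s['orientation']); 
    d=R.T@(np.array(target)-s['tcp_pos']); y=s['orientation'][2]
    print('tool delta mm',np.round(d,1),'scale',np.round(d/25,3),'yaw',round(y,4))
    if yaw is not None: print('turn frac(+cw)',round(((y-yaw+np.pi)%(2*np.pi)-np.pi)/np.pi,4))
E
python3 - <<'E'
from h import *
s=read_state(); ci=camera_info("wrist"); R=Rt(s['orientation']); Rc=np.array(ci['R']);o=-Rc.T@np.array(ci['t'])
print("cam in tool",R.T@(o-s['tcp_pos'])); print(R.T@Rc.T)
delta([569,-15,300]); print(s['clock'])
E
```

```text
cam in tool [  -1.00694721  -81.67058507 -123.88145007]
[[ 9.99999936e-01  2.18786695e-04 -2.82425331e-04]
 [-1.18042120e-04  9.48489489e-01  3.16808579e-01]
 [ 3.37190959e-04 -3.16808526e-01  9.48489454e-01]]
tool delta mm [-448.6 -541.2  -51.7] scale [-17.943 -21.646  -2.069] yaw -1.282
0.55
```

Call:
{"method": "carry_out", "body": {
  "commands": [
    [0.0,[-0.82,-0.98,0],0],
    [0.0,[-0.82,-0.98,0],0],
    [0.0,[-0.82,-0.98,0],0],
    [0.0,[-0.82,-0.98,0],0],
    [0.0,[-0.82,-0.98,0],0],
    [0.0,[-0.82,-0.98,0],0],
    [0.0,[-0.82,-0.98,0],0],
    [0.0,[-0.82,-0.98,0],0],
    [0.0,[-0.82,-0.98,0],0],
    [0.0,[-0.82,-0.98,0],0],
    [0.0,[-0.82,-0.98,0],0],
    [0.0,[-0.82,-0.98,0],0],
    [0.0,[-0.82,-0.98,0],0],
    [0.0,[-0.82,-0.98,0],0],
    [0.0,[-0.82,-0.98,0],0],
    [0.0,[-0.82,-0.98,0],0]
  ],
  "squeeze": 40
}}

```text
clock: 1.88
tcp_pos: [461.0, -171.6, 248.5]
orientation: [-3.141, -0.0, -1.282]
force: [0.3, -0.3, 0.1]
finger_gap: 43.1
```

Call:
{"method": "carry_out", "body": {
  "commands": [
    [0.0,[-0.82,-0.98,0],0],
    [0.0,[-0.82,-0.98,0],0],
    [0.0,[-0.82,-0.98,0],0],
    [0.0,[-0.82,-0.98,0],0],
    [0.0,[-0.82,-0.98,0],0],
    [0.0,[-0.82,-0.98,0],0],
    [0,[0,0,0],0],
    [0,[0,0,0],0],
    [0,[0,0,0],0]
  ]
}}

```text
clock: 2.63
tcp_pos: [566.0, -13.7, 248.1]
orientation: [3.141, -0.0, -1.282]
force: [-0.1, -0.6, 0.2]
finger_gap: 42.9
```

Run:
```python
from h import *
s=read_state(); print(s)
ci=camera_info("wrist"); im,d=get_image("wrist"); cv2.imwrite("pics/w1.png",im[:,:,::-1]); np.savez("w1.npz",im=im,d=d,R=ci['R'],t=ci['t'],cx=ci['cx'],cy=ci['cy'],vfov=ci['vfov'])
for i in "ABCD":
  for p in place_of("nut_"+i,"wrist"):
    r,c=p['point']; print(i,round(p['confidence'],2),np.round([r,c]),np.round(atz(ci,r,c,78.6),1))
print(read_state()['clock'])
```

```text
{'clock': 2.6333, 'qpos': array([ 0.30711936,  0.34084034, -0.41772004,  1.75182752,  0.15442318,
        1.0817431 , -1.44431419]), 'joint_vel': array([ 0.01830326, -0.01132915,  0.00903185,  0.00864728, -0.00198351,
       -0.00156542, -0.00078061]), 'effort': array([-2.49332227e+00, -7.35888863e+01, -7.22853452e+00, -4.29229975e+01,
       -6.37734099e-02, -4.01812512e-02, -1.05706304e-01]), 'tcp_pos': array([566.00607356, -13.73693496, 248.11509758]), 'orientation': array([ 3.14108071e+00, -7.22186123e-05, -1.28217885e+00]), 'force': array([-0.12986875, -0.63403251,  0.1613323 ]), 'ft_torque': array([ 0.00632854, -0.00376517, -0.06282557]), 'finger_gap': 42.91451303140515}
A 0.66 [139. 202.] [591.1  50.3  78.6]
B 0.95 [125. 298.] [633.3 -41.1  78.6]
C 0.68 [208. 302.] [547.5 -76.8  78.6]
D 0.69 [224. 218.] [500.5  10.6  78.6]
D 0.45 [139. 204.] [591.7  47.9  78.6]
2.8833
```

View pics/w1.png

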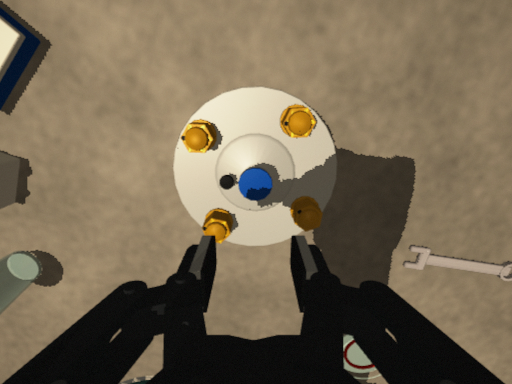

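The wrist picture shows the right holder. The nuts are at (row 136, col 198), (121, 298), (225, 217) and (212, 306), with dark dots beside two of the domes. I'll fit axes and flat angles from the depth and enlarged crops.

Run:
```python
from h import *
z=np.load("w1.npz"); im=z['im'];d=z['d'];ci={k:z[k] for k in('R','t','cx','cy','vfov')}
f=192/np.tan(np.radians(float(ci['vfov'])/2))
rr,cc=np.mgrid[0:384,0:512]
v=np.stack([(cc-ci['cx'])/f,(rr-ci['cy'])/f,np.ones_like(d)],-1)*d[...,None]
P=(v-ci['t'])@ci['R']
hsv=cv2.cvtColor(im,cv2.COLOR_RGB2HSV); m=(hsv[...,0]>8)&(hsv[...,0]<30)&(hsv[...,1]>150)
tiles=[]
for x,y in((635,-39),(593,50),(503.6,8.7),(545,-80)):
    k=(np.hypot(P[...,0]-x,P[...,1]-y)<22)&(P[...,2]>84)&(P[...,2]<120)
    q=P[k]; 
    top=q[q[:,2]>105]; print(len(q),'zmax',np.percentile(q[:,2],98).round(1),'dome mean',top.mean(0).round(1),'all mid',((q.max(0)+q.min(0))/2).round(1))
    r,c=proj(ci,(x,y,105)); r=int(r);c=int(c); tiles.append(cv2.resize(im[max(r-22,0):r+22,c-22:c+22,::-1],(300,300),interpolation=cv2.INTER_CUBIC))
pl=P[(np.hypot(P[...,0]-569,P[...,1]+15)<62)&(np.hypot(P[...,0]-569,P[...,1]+15)>45)&(P[...,2]<84)]; print('plate z',np.median(pl[:,2]))
k=(P[...,2]>70)&(P[...,2]<85)&(np.hypot(P[...,0]-569,P[...,1]+15)<110); q=P[k]; 
print('plate circle',cv2.minEnclosingCircle(q[:,:2].astype(np.float32)))
b=(hsv[...,0]>100)&(hsv[...,0]<125)&(hsv[...,1]>150)&(np.hypot(P[...,0]-569,P[...,1]+15)<30)&(P[...,2]>115); print('stub',P[b].mean(0))
cv2.imwrite("pics/t.png",np.vstack([np.hstack(tiles[:2]),np.hstack(tiles[2:])])[:600])
```

```text
793 zmax 111.1 dome mean [636.3 -35.9 108.7] all mid [636.1 -36.6  98.5]
795 zmax 111.2 dome mean [595.   52.4 108.9] all mid [594.2  52.8  98.2]
636 zmax 111.1 dome mean [507.3  10.7 108.8] all mid [505.   11.   98.2]
714 zmax 110.8 dome mean [547.7 -77.6 108.7] all mid [546.9 -78.4  97.9]
plate z 76.89339962797062
plate circle ((570.1284790039062, -12.863533020019531), 90.0216064453125)
stub [571.58276844 -12.9657341  118.76546629]
```

View pics/t.png

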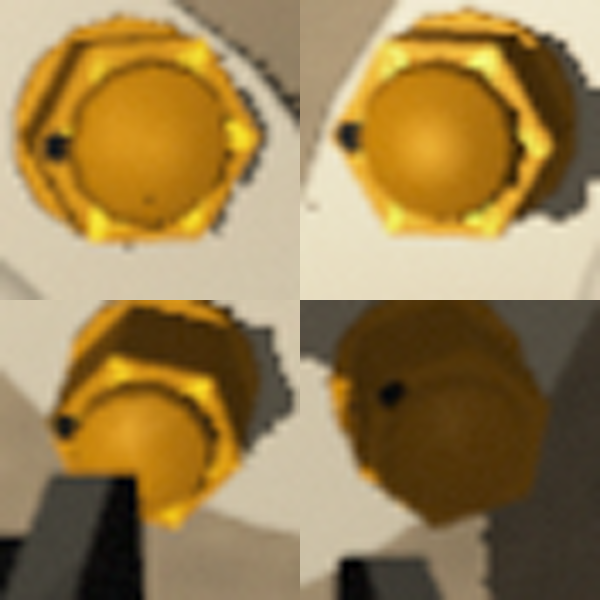

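Call:
{"method": "carry_out", "body": {
  "commands": [
    [0.05,[0.58,-0.8,0],0],
    [0.05,[0.57,-0.79,0],0],
    [0.05,[0.57,-0.79,0],0],
    [0.05,[0,0,0.16],-0.0397],
    [0.05,[0,0,0.16],-0.0397],
    [0.05,[0,0,0.16],-0.0397],
    [0.05,[0,0,0.16],-0.0397],
    [0.05,[0,0,0.16],-0.0397],
    [0.05,[0,0,0.16],-0.0397],
    [0.05,[0,0,0.16],-0.0397],
    [0.05,[0,0,0.16],-0.0397],
    [0.05,[0,0,0.16],-0.0397],
    [0.05,[0,0,0.16],-0.0397],
    [0.05,[0,0,0.16],-0.0397],
    [0.05,[0,0,0.16],-0.0397],
    [0.05,[0,0,0.16],-0.0397],
    [0.05,[0,0,0.16],-0.0397],
    [0.05,[0,0,0.16],-0.0397],
    [0.05,[0,0,0.16],-0.0397],
    [0.05,[0,0,0.16],-0.0397]
  ]
}}

```text
clock: 4.55
tcp_pos: [635.4, -38.2, 180.2]
orientation: [3.141, 0.0, 0.844]
force: [0.4, 0.3, -0.4]
finger_gap: 44.9
```

Call:
{"method": "carry_out", "body": {
  "commands": [
    [0.05,[0,0,0.16],-0.0397],
    [0.05,[0,0,0.16],-0.0397],
    [0.05,[0,0,0.16],-0.0397],
    [0.05,[0,0,0.16],-0.0397],
    [0.05,[0,0,0],0],
    [0.05,[0,0,0],0],
    [0.05,[0,0,0],0]
  ]
}}

```text
clock: 5.13
tcp_pos: [635.5, -37.8, 164.5]
orientation: [3.142, 0.0, 1.332]
force: [0.1, 0.2, 0.0]
finger_gap: 44.2
```

```bash
cat > look.py <<'E'
from h import *
import sys
s=read_state(); ci=camera_info("wrist"); im,d=get_image("wrist"); 
np.set_printoptions(precision=3,suppress=True)
print(s['clock'],s['tcp_pos'],s['orientation'],'q7',s['qpos'],'tq',s['ft_torque'],s['force'],s['finger_gap'])
f=192/np.tan(np.radians(float(ci['vfov'])/2)); rr,cc=np.mgrid[0:384,0:512]
P=(np.stack([(cc-ci['cx'])/f,(rr-ci['cy'])/f,np.ones_like(d)],-1)*d[...,None]-ci['t'])@ci['R']
x,y=float(sys.argv[2]),float(sys.argv[3])
q=P[(np.hypot(P[...,0]-x,P[...,1]-y)<20)&(P[...,2]>84)&(P[...,2]<125)]
if len(q):
  zt=np.percentile(q[:,2],99); a=q[q[:,2]>zt-3]; b=q[q[:,2]>zt-9.5]
  print(len(q),'ztop',zt,'cap3',a.mean(0),'hex mid',(b.max(0)+b.min(0))/2)
  # sphere fit of dome
  dm=q[(q[:,2]>zt-6)]; A=np.c_[2*dm,np.ones(len(dm))]; so=np.linalg.lstsq(A,(dm**2).sum(1),rcond=None)[0]; print('sphere',so[:3],np.sqrt(so[3]+(so[:3]**2).sum()))
R=Rt(s['orientation']); print('in tool: target',R.T@(np.array([x,y,104])-s['tcp_pos']))
im=im.copy(); 
for k in range(1): pass
r,c=proj(ci,(s['tcp_pos'][0],s['tcp_pos'][1],105)); print('axis px at z105',r,c)
big=cv2.resize(im[:,:,::-1],None,fx=1,fy=1)
r0=int(np.clip(r-70,0,244)); c0=int(np.clip(c-90,0,332))
crop=cv2.resize(im[r0:r0+140,c0:c0+180,::-1],None,fx=4,fy=4,interpolation=cv2.INTER_CUBIC)
cv2.drawMarker(crop,(int((c-c0)*4),int((r-r0)*4)),(0,0,255),0,12)
cv2.imwrite(f"pics/{sys.argv[1]}.png",crop)
E
python3 look.py n1a 635.4 -38
```

```text
5.1333 [635.522 -37.85  164.512] [3.142 0.    1.332] q7 [ 0.633  0.702 -0.909  1.634  0.605  1.11   0.892] tq [-0.061 -0.029  0.02 ] [0.123 0.153 0.007] 44.2001204813971
1384 ztop 111.07654985151136 cap3 [635.834 -37.251 109.6  ] hex mid [636.383 -37.533 106.731]
sphere [636.498 -37.355  98.589] 12.679806875341963
in tool: target [-0.174 -0.088 60.512]
axis px at z105 219.2540549565996 251.44252958171137
```

View pics/n1a.png

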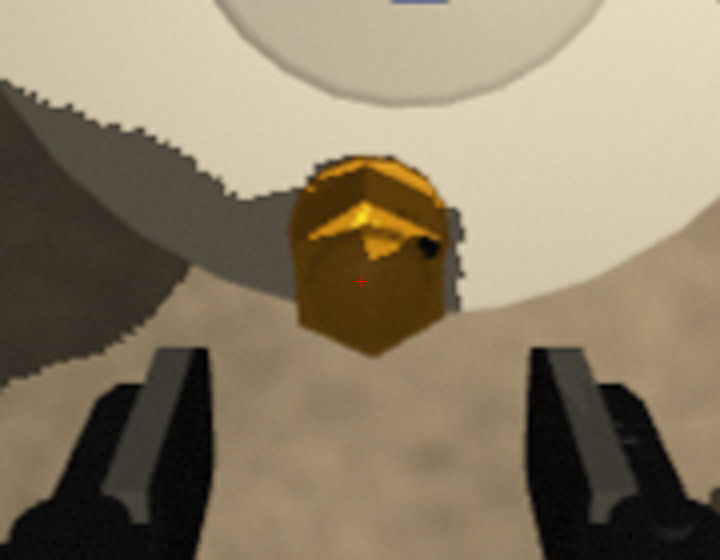

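The nut's flats are square to the jaws (left and right edges at crop columns 300 and 445), and the jaw middle at 370 matches the nut middle at 372. Descending.

Call:
{"method": "carry_out", "body": {
  "commands": [
    [0.05,[0,0,0.7],0],
    [0.05,[0,0,0.7],0],
    [0.05,[0,0,0.6],0],
    [0.05,[0,0,0.3],0],
    [0.05,[0,0,0.2],0],
    [0.05,[0,0,0],0],
    [0.05,[0,0,0],0]
  ]
}}

```text
clock: 5.77
tcp_pos: [635.8, -37.4, 102.3]
orientation: [3.141, -0.0, 1.337]
force: [0.2, -0.6, 0.2]
finger_gap: 44.8
```

```bash
python3 look.py n1b 635.4 -38
```

```text
5.7667 [635.786 -37.378 102.262] [ 3.141 -0.     1.337] q7 [ 0.601  0.773 -0.858  1.671  0.67   1.017  0.851] tq [ 0.004 -0.038 -0.022] [ 0.163 -0.568  0.172] 44.84079668855101
2869 ztop 111.0873412660729 cap3 [635.42  -37.132 109.602] hex mid [636.601 -37.26  106.971]
sphere [636.439 -37.329  98.409] 12.80215918312428
in tool: target [-0.694 -0.23  -1.738]
axis px at z105 269.56269128805764 250.8274469191298
```

View pics/n1b.png

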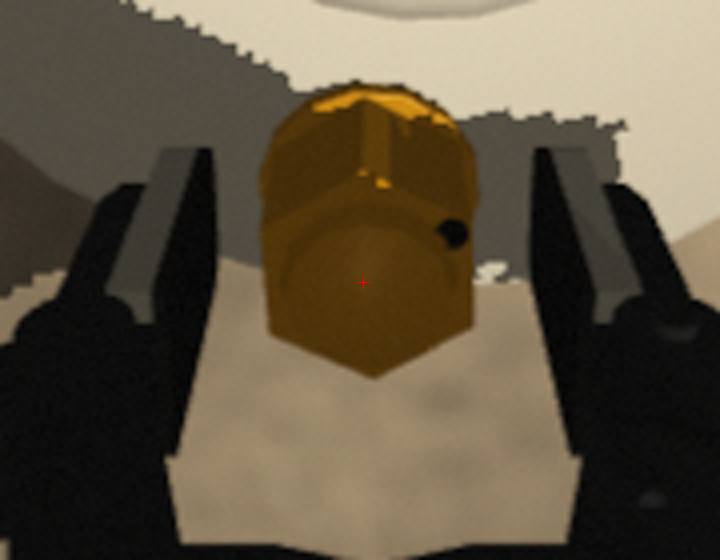

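Call:
{"method": "carry_out", "body": {
  "commands": [
    [-1,[0,0,0],0],
    [-1,[0,0,0],0],
    [-1,[0,0,0],0],
    [-1,[0,0,0],0],
    [-1,[0,0,0],0],
    [-1,[0,0,0],0]
  ],
  "squeeze": 40
}}

```text
clock: 6.32
tcp_pos: [635.8, -37.9, 102.7]
orientation: [3.141, 0.0, 1.337]
force: [-2.4, -1.8, 7.7]
finger_gap: 26.1
```

```bash
cat > st.py <<'E'
from plant import *
import numpy as np
np.set_printoptions(precision=3,suppress=True)
from h import Rt
s=read_state(); R=Rt(s['orientation'])
print(s['clock'],'tcp',s['tcp_pos'],s['orientation'],'q',s['qpos'],'\nMz',s['ft_torque'],'F',s['force'],'Ftool',R.T@s['force'],s['finger_gap'],'eff7',s['effort'][6])
E
python3 st.py
```

```text
6.3167 tcp [635.823 -37.888 102.699] [3.141 0.    1.337] q [ 0.602  0.772 -0.858  1.671  0.67   1.018  0.852] 
Mz [-0.432  0.625  0.051] F [-2.443 -1.764  7.666] Ftool [-2.286 -1.96  -7.666] 26.06114807772596 eff7 -0.005212436226429418
```

Call:
{"method": "carry_out", "body": {
  "commands": [
    [-1,[0,0,-0.02],0.03],
    [-1,[0,0,0.001],0.039],
    [-1,[0,0,0.001],0.039],
    [-1,[0,0,0.001],0.039],
    [-1,[0,0,0.001],0.039],
    [-1,[0,0,0.001],0.039],
    [-1,[0,0,0.001],0.039]
  ]
}}

```text
clock: 6.9
tcp_pos: [636.1, -37.4, 102.7]
orientation: [3.141, -0.002, 0.502]
force: [4.0, 0.6, -4.1]
finger_gap: 26.4
```

```bash
python3 st.py
```

```text
6.9 tcp [636.136 -37.354 102.701] [ 3.141 -0.002  0.502] q [ 0.492  0.703 -0.681  1.674  0.523  0.952  0.118] 
Mz [ 0.295 -0.898  0.067] F [ 4.022  0.564 -4.079] Ftool [3.791 1.438 4.086] 26.350899167674378 eff7 4.18008416891098
```

Call:
{"method": "carry_out", "body": {
  "commands": [
    [-1,[0,0,0.002],0.039],
    [-1,[0,0,0.002],0.039],
    [-1,[0,0,0.002],0.039],
    [-1,[0,0,0.002],0.039],
    [-1,[0,0,0.002],0.039],
    [-1,[0,0,0.002],0.039],
    [-1,[0,0,0.002],0.039],
    [-1,[0,0,0.002],0.039]
  ]
}}

```text
clock: 7.57
tcp_pos: [636.9, -37.4, 102.5]
orientation: [-3.14, -0.003, -0.478]
force: [9.7, -0.1, -5.8]
finger_gap: 26.3
```

```bash
python3 st.py
```

```text
7.5667 tcp [636.9   -37.369 102.497] [-3.14  -0.003 -0.478] q [ 0.342  0.646 -0.46   1.679  0.348  0.896 -0.735] 
Mz [ 0.006 -2.057  0.056] F [ 9.699 -0.094 -5.798] Ftool [ 8.637 -4.37   5.831] 26.25302340505773 eff7 4.142928868532181
```

Call:
{"method": "carry_out", "body": {
  "commands": [
    [-1,[0.02,-0.011,0.01],0.014],
    [-1,[0,0,0],0.014],
    [-1,[0,0,0],0.014],
    [-1,[0,0,0],0]
  ]
}}

```text
clock: 7.9
tcp_pos: [637.1, -37.4, 102.4]
orientation: [-3.14, -0.002, -0.607]
force: [5.0, -0.6, -0.0]
finger_gap: 26.3
```

```bash
python3 st.py
```

```text
7.9 tcp [637.117 -37.353 102.351] [-3.14  -0.002 -0.607] q [ 0.321  0.641 -0.429  1.679  0.326  0.891 -0.846] 
Mz [-0.045 -1.196 -0.015] F [ 5.01  -0.612 -0.009] Ftool [ 4.464 -2.354  0.021] 26.265265319689526 eff7 -1.4884935691952705
```

Call:
{"method": "carry_out", "body": {
  "commands": [
    [-1,[0.01,-0.005,0],0.014],
    [-1,[0,0,0],0.014],
    [-1,[0,0,0],0.014]
  ]
}}

```text
clock: 8.15
tcp_pos: [637.2, -37.5, 102.3]
orientation: [-3.14, -0.001, -0.738]
force: [3.2, -0.0, 0.6]
finger_gap: 25.6
```

```bash
python3 st.py
```

```text
8.15 tcp [637.239 -37.465 102.306] [-3.14  -0.001 -0.738] q [ 0.3    0.635 -0.399  1.679  0.302  0.887 -0.959] 
Mz [-0.13  -0.975  0.039] F [ 3.226 -0.013  0.624] Ftool [ 2.396 -2.161 -0.617] 25.62919539253501 eff7 1.4873194321990013
```

Call:
{"method": "carry_out", "body": {
  "commands": [
    [-1,[0,0,0],0.015],
    [-1,[0,0,0],0.015]
  ]
}}

```text
clock: 8.32
tcp_pos: [637.3, -37.6, 102.3]
orientation: [-3.14, -0.001, -0.832]
force: [5.5, -0.9, -0.1]
finger_gap: 25.9
```

```bash
python3 st.py
```

```text
8.3167 tcp [637.271 -37.571 102.297] [-3.14  -0.001 -0.832] q [ 0.284  0.632 -0.377  1.679  0.285  0.883 -1.041] 
Mz [-0.183 -1.1    0.051] F [ 5.477 -0.942 -0.133] Ftool [ 4.383 -3.417  0.145] 25.893735662442694 eff7 1.5854094922542572
```

Call:
{"method": "carry_out", "body": {
  "commands": [
    [-1,[0,0,0],0.01]
  ]
}}

```text
clock: 8.4
tcp_pos: [637.3, -37.5, 102.3]
orientation: [-3.14, -0.001, -0.864]
force: [4.7, -0.5, -0.5]
finger_gap: 26.0
```

```bash
python3 st.py
```

```text
8.4 tcp [637.302 -37.536 102.304] [-3.14  -0.001 -0.864] q [ 0.279  0.631 -0.37   1.679  0.28   0.882 -1.069] 
Mz [-0.202 -1.09   0.049] F [ 4.694 -0.49  -0.461] Ftool [ 3.421 -3.251  0.472] 25.96472367569586 eff7 0.5394931510090828
```

Call:
{"method": "carry_out", "body": {
  "commands": [
    [-1,[0,0,0],0.015],
    [-1,[0,0,0],0.015]
  ]
}}

```text
clock: 8.57
tcp_pos: [637.4, -37.6, 102.3]
orientation: [-3.139, -0.001, -0.958]
force: [4.6, -1.6, -1.7]
finger_gap: 26.1
```

```bash
python3 st.py|tail -1
```

```text
Mz [-0.296 -1.199  0.077] F [ 4.565 -1.56  -1.668] Ftool [ 3.899 -2.834  1.679] 26.056853577613342 eff7 1.667279563844204
```

Call:
{"method": "carry_out", "body": {
  "commands": [
    [-1,[0,0,0],0.015],
    [-1,[0,0,0],0.015]
  ]
}}

```text
clock: 8.73
tcp_pos: [637.4, -37.7, 102.3]
orientation: [-3.139, -0.001, -1.052]
force: [6.7, -0.6, -1.7]
finger_gap: 26.0
```

```bash
python3 st.py|tail -1
```

```text
Mz [-0.395 -1.288  0.05 ] F [ 6.744 -0.628 -1.695] Ftool [ 3.884 -5.543  1.713] 26.03470803838592 eff7 1.5593500435352325
```

Call:
{"method": "carry_out", "body": {
  "commands": [
    [-1,[0.006,-0.01,0.004],0.015],
    [-1,[0,0,0],0.015]
  ]
}}

```text
clock: 8.9
tcp_pos: [637.5, -37.7, 102.2]
orientation: [-3.14, -0.001, -1.147]
force: [3.3, -0.6, 0.4]
finger_gap: 26.3
```

```bash
python3 st.py|tail -1
```

```text
Mz [-0.49  -0.817  0.056] F [ 3.339 -0.565  0.401] Ftool [ 1.889 -2.811 -0.394] 26.348995578606186 eff7 1.5593129396438599
```

Call:
{"method": "carry_out", "body": {
  "commands": [
    [-1,[0,0,0],0.01]
  ]
}}

```text
clock: 8.98
tcp_pos: [637.5, -37.8, 102.2]
orientation: [-3.14, -0.001, -1.178]
force: [4.2, -1.8, 2.0]
finger_gap: 26.1
```

```bash
python3 st.py|tail -1
```

```text
Mz [-0.524 -0.889  0.053] F [ 4.163 -1.833  2.011] Ftool [ 3.288 -3.15  -2.002] 26.065936733287252 eff7 0.5370545201003551
```

Call:
{"method": "carry_out", "body": {
  "commands": [
    [-1,[0,0,0],0.015],
    [-1,[0,0,0],0.015]
  ]
}}

```text
clock: 9.15
tcp_pos: [637.5, -37.8, 102.2]
orientation: [-3.14, -0.001, -1.272]
force: [4.5, -2.3, 1.1]
finger_gap: 25.9
```

```bash
python3 st.py|tail -1
```

```text
Mz [-0.591 -0.964  0.048] F [ 4.526 -2.306  1.143] Ftool [ 3.536 -3.65  -1.133] 25.852186820575813 eff7 1.6658172011375427
```

Call:
{"method": "carry_out", "body": {
  "commands": [
    [-1,[0,0,0],0.015],
    [-1,[0,0,0],0.015]
  ]
}}

```text
clock: 9.32
tcp_pos: [637.5, -37.9, 102.2]
orientation: [-3.139, -0.001, -1.367]
force: [4.6, -2.4, 0.8]
finger_gap: 25.9
```

```bash
python3 st.py|tail -1
```

```text
Mz [-0.606 -0.973  0.047] F [ 4.555 -2.371  0.774] Ftool [ 3.246 -3.982 -0.763] 25.94455659681111 eff7 1.557813137769699
```

Call:
{"method": "carry_out", "body": {
  "commands": [
    [-1,[0,0,0],0.015],
    [-1,[0,0,0],0.015]
  ]
}}

```text
clock: 9.48
tcp_pos: [637.6, -38.0, 102.2]
orientation: [-3.139, -0.001, -1.461]
force: [4.1, -2.6, 0.8]
finger_gap: 25.9
```

```bash
python3 st.py|tail -1
```

```text
Mz [-0.751 -0.982  0.232] F [ 4.114 -2.638  0.818] Ftool [ 3.074 -3.802 -0.808] 25.930510751384492 eff7 1.334967277944088
```

Call:
{"method": "carry_out", "body": {
  "commands": [
    [-1,[0,0,0],0.007],
    [-1,[0,0,0],0]
  ]
}}

```text
clock: 9.65
tcp_pos: [637.5, -38.0, 102.2]
orientation: [-3.139, -0.001, -1.482]
force: [4.1, -4.0, -0.3]
finger_gap: 25.9
```

```bash
python3 st.py
```

```text
9.65 tcp [637.536 -38.008 102.151] [-3.139 -0.001 -1.482] q [ 0.174  0.613 -0.224  1.683  0.169  0.863 -1.602] 
Mz [-0.77  -0.964  0.236] F [ 4.149 -3.985 -0.308] Ftool [ 4.336 -3.779  0.319] 25.943640793498027 eff7 -1.1255333572626114
```

Call:
{"method": "carry_out", "body": {
  "commands": [
    [-1,[0,0,0],0.01],
    [-1,[0,0,0],0],
    [-1,[0,0,0],0]
  ]
}}

```text
clock: 9.9
tcp_pos: [637.6, -38.1, 102.2]
orientation: [-3.139, -0.001, -1.512]
force: [5.3, -3.0, 1.4]
finger_gap: 26.2
```

```bash
python3 st.py
```

```text
9.9 tcp [637.557 -38.06  102.189] [-3.139 -0.001 -1.512] q [ 0.169  0.612 -0.217  1.683  0.164  0.862 -1.628] 
Mz [-0.791 -0.957  0.302] F [ 5.345 -2.983  1.379] Ftool [ 3.293 -5.164 -1.366] 26.2473878525248 eff7 -0.5309379659593105
```

Nut 1 came up firm at 0.30 N·m after about 163°. I'll let go, lift and go straight across.

Call:
{"method": "carry_out", "body": {
  "commands": [
    [0.05,[0,0,0],0],
    [0.05,[0,0,0],0],
    [0.05,[0,0,0],0],
    [0.05,[0,0,0],0],
    [0.05,[0,0,-0.84],0],
    [0.05,[0,0,-0.84],0],
    [0.05,[0,0,-0.84],0],
    [0.05,[-0.37,0.86,0],0],
    [0.05,[-0.37,0.86,0],0],
    [0.05,[-0.37,0.86,0],0],
    [0.05,[-0.37,0.86,0],0],
    [0.05,[-0.37,0.86,0],0],
    [0.05,[-0.37,0.84,0],0]
  ]
}}

```text
clock: 10.98
tcp_pos: [503.8, 10.7, 164.4]
orientation: [3.141, 0.0, -1.512]
force: [0.4, 0.1, -0.6]
finger_gap: 44.5
```

Call:
{"method": "carry_out", "body": {
  "commands": [
    [0.05,[0,0,0],-0.0397],
    [0.05,[0,0,0],-0.0397],
    [0.05,[0,0,0],-0.0397],
    [0.05,[0,0,0],-0.0397],
    [0.05,[0,0,0],-0.0397],
    [0.05,[0,0,0],-0.0397],
    [0.05,[0,0,0],-0.0397],
    [0.05,[0,0,0],-0.0397],
    [0.05,[0,0,0],-0.0397],
    [0.05,[0,0,0],-0.0397],
    [0.05,[0,0,0],-0.0397],
    [0.05,[0,0,0],-0.0397],
    [0.05,[0,0,0],-0.0397],
    [0.05,[0,0,0],-0.0397],
    [0.05,[0,0,0],-0.0397],
    [0.05,[0,0,0],-0.0397],
    [0.05,[0,0,0],-0.0397],
    [0.05,[0,0,0],-0.0397],
    [0.05,[0,0,0],-0.0397],
    [0.05,[0,0,0],-0.0397]
  ]
}}

```text
clock: 12.65
tcp_pos: [505.1, 10.4, 164.5]
orientation: [3.142, -0.0, 0.988]
force: [-0.5, -0.2, 0.4]
finger_gap: 45.1
```

Call:
{"method": "carry_out", "body": {
  "commands": [
    [0.05,[0,0,0],-0.0397],
    [0.05,[0,0,0],0],
    [0.05,[0,0,0],0]
  ]
}}

```text
clock: 12.9
tcp_pos: [505.1, 10.2, 164.4]
orientation: [-3.141, -0.0, 1.103]
force: [0.2, 0.1, -0.1]
finger_gap: 44.9
```

```bash
python3 look.py n3a 506.2 10
```

```text
12.9 [505.055  10.217 164.353] [-3.141 -0.     1.103] q7 [ 0.575  0.416 -0.794  1.966  0.373  0.91   0.693] tq [-0.038  0.032  0.107] [ 0.213  0.134 -0.147] 44.91956855662727
1390 ztop 111.16945565943932 cap3 [504.065  10.752 109.622] hex mid [504.912  10.363 106.907]
sphere [504.755  10.426  98.54 ] 12.724925745984674
in tool: target [ 0.312  1.14  60.352]
axis px at z105 219.71027850944856 251.57915310549507
```

View pics/n3a.png

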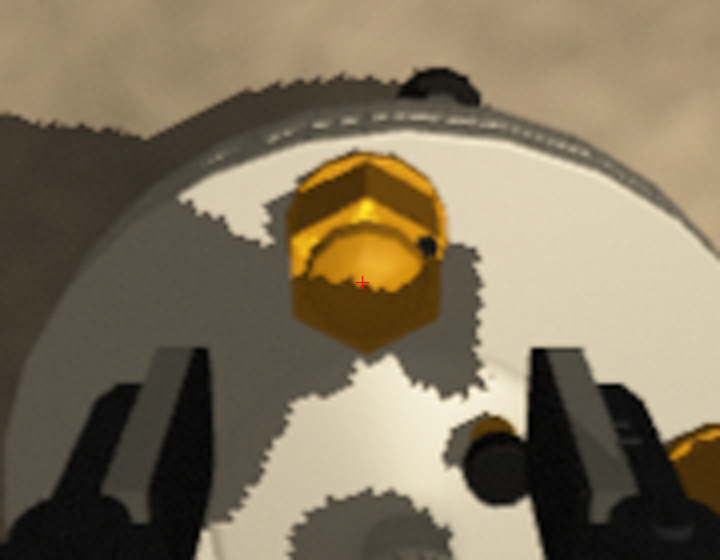

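The flats are square to the jaws again. The nut middle is at column 366 and the jaw middle at 370, so I'll shift slightly and descend.

Call:
{"method": "carry_out", "body": {
  "commands": [
    [0.05,[-0.02,0.05,0.7],0],
    [0.05,[0,0,0.7],0],
    [0.05,[0,0,0.6],0],
    [0.05,[0,0,0.3],0],
    [0.05,[0,0,0.17],0],
    [0.05,[0,0,0],0],
    [-1,[0,0,0],0],
    [-1,[0,0,0],0],
    [-1,[0,0,0],0],
    [-1,[0,0,0],0],
    [-1,[0,0,0],0],
    [-1,[0,0,0],0]
  ]
}}

```text
clock: 13.95
tcp_pos: [506.3, 9.1, 103.5]
orientation: [3.141, 0.0, 1.106]
force: [-1.7, -1.8, 5.6]
finger_gap: 25.8
```

```bash
python3 st.py
```

```text
13.95 tcp [506.303   9.126 103.541] [3.141 0.    1.106] q [ 0.515  0.51  -0.728  2.004  0.471  0.799  0.618] 
Mz [-0.174  0.59  -0.013] F [-1.733 -1.761  5.56 ] Ftool [-2.351 -0.755 -5.56 ] 25.813530865822617 eff7 0.0031108549592318013
```

Call:
{"method": "carry_out", "body": {
  "commands": [
    [-1,[0,0,-0.012],0.03],
    [-1,[0,0,0.001],0.039],
    [-1,[0,0,0.001],0.039],
    [-1,[0,0,0.001],0.039],
    [-1,[0,0,0.001],0.039],
    [-1,[0,0,0.001],0.039],
    [-1,[0,0,0.001],0.039]
  ]
}}

```text
clock: 14.53
tcp_pos: [505.6, 8.6, 103.4]
orientation: [3.141, 0.001, 0.27]
force: [-6.2, -5.3, 3.2]
finger_gap: 26.1
```

```bash
python3 st.py
```

```text
14.5333 tcp [505.632   8.552 103.374] [3.141 0.001 0.27 ] q [ 0.363  0.459 -0.534  2.009  0.336  0.759 -0.102] 
Mz [-1.118  1.325  0.074] F [-6.221 -5.325  3.24 ] Ftool [-7.42   3.473 -3.23 ] 26.062815068880614 eff7 4.150979965925217
```

Call:
{"method": "carry_out", "body": {
  "commands": [
    [-1,[-0.024,0.01,-0.005],0.039],
    [-1,[0,0,0.001],0.039],
    [-1,[0,0,0.001],0.039],
    [-1,[0,0,0.001],0.039],
    [-1,[0,0,0.001],0.039],
    [-1,[0,0,0.001],0.039],
    [-1,[0,0,0.001],0.039],
    [-1,[0,0,0.001],0.039],
    [-1,[0,0,0.001],0.015],
    [-1,[0,0,0],0.015]
  ]
}}

```text
clock: 15.37
tcp_pos: [504.5, 8.7, 103.1]
orientation: [3.14, 0.001, -0.8]
force: [-8.3, -1.1, 4.0]
finger_gap: 25.9
```

```bash
python3 st.py
```

```text
15.3667 tcp [504.51    8.733 103.106] [ 3.14   0.001 -0.8  ] q [ 0.162  0.421 -0.288  2.018  0.176  0.728 -1.035] 
Mz [-0.375  1.965  0.039] F [-8.3   -1.136  4.009] Ftool [-4.969  6.754 -3.993] 25.87395588997911 eff7 0.9920518845319748
```

Call:
{"method": "carry_out", "body": {
  "commands": [
    [-1,[-0.017,0.017,-0.006],0.015],
    [-1,[0,0,0],0.015],
    [-1,[0,0,0],0.015]
  ]
}}

```text
clock: 15.62
tcp_pos: [504.3, 8.8, 103.2]
orientation: [3.141, 0.001, -0.941]
force: [-5.1, 0.5, -0.7]
finger_gap: 26.1
```

```bash
python3 st.py|tail -1
```

```text
Mz [-0.2    1.043  0.091] F [-5.052  0.49  -0.75 ] Ftool [-3.37   3.794  0.755] 26.059656045755922 eff7 1.5822282806038857
```

Call:
{"method": "carry_out", "body": {
  "commands": [
    [-1,[0,0,0],0.015]
  ]
}}

```text
clock: 15.7
tcp_pos: [504.2, 8.9, 103.2]
orientation: [3.141, 0.001, -0.988]
force: [-4.9, -0.6, -1.3]
finger_gap: 25.6
```

```bash
python3 st.py|tail -1
```

```text
Mz [-0.164  1.076  0.077] F [-4.894 -0.572 -1.267] Ftool [-2.214  4.4    1.273] 25.560407817981645 eff7 1.582672856748104
```

Call:
{"method": "carry_out", "body": {
  "commands": [
    [-1,[0,0,0],0.015],
    [-1,[0,0,0],0.015]
  ]
}}

```text
clock: 15.87
tcp_pos: [504.2, 9.0, 103.1]
orientation: [3.141, 0.001, -1.082]
force: [-5.0, -0.3, -2.1]
finger_gap: 26.0
```

```bash
python3 st.py|tail -1
```

```text
Mz [-0.056  1.124  0.081] F [-5.031 -0.263 -2.135] Ftool [-2.127  4.564  2.141] 26.03724716965171 eff7 1.5831469371914864
```

Call:
{"method": "carry_out", "body": {
  "commands": [
    [-1,[0,0,0],0.015],
    [-1,[0,0,0],0.015]
  ]
}}

```text
clock: 16.03
tcp_pos: [504.2, 9.1, 103.1]
orientation: [3.14, 0.001, -1.177]
force: [-4.6, 0.2, -1.4]
finger_gap: 25.7
```

```bash
python3 st.py|tail -1
```

```text
Mz [0.023 1.204 0.069] F [-4.634  0.235 -1.412] Ftool [-1.996  4.186  1.419] 25.742004754987025 eff7 1.583356261253357
```

Call:
{"method": "carry_out", "body": {
  "commands": [
    [-1,[0,0,0],0.015],
    [-1,[0,0,0],0.015]
  ]
}}

```text
clock: 16.2
tcp_pos: [504.1, 9.1, 103.1]
orientation: [3.14, 0.001, -1.271]
force: [-4.9, 0.6, -1.7]
finger_gap: 26.0
```

```bash
python3 st.py|tail -1
```

```text
Mz [0.2   1.222 0.053] F [-4.882  0.562 -1.652] Ftool [-1.978  4.496  1.66 ] 26.024057597074066 eff7 1.5833918005228043
```

Call:
{"method": "carry_out", "body": {
  "commands": [
    [-1,[0,0,0],0.015],
    [-1,[0,0,0],0.015]
  ]
}}

```text
clock: 16.37
tcp_pos: [504.1, 9.2, 103.1]
orientation: [3.14, 0.001, -1.365]
force: [-5.1, 1.3, -1.5]
finger_gap: 26.2
```

```bash
python3 st.py|tail -1
```

```text
Mz [0.318 1.181 0.057] F [-5.115  1.32  -1.516] Ftool [-2.337  4.734  1.524] 26.17675256626631 eff7 1.5834426507353783
```

Call:
{"method": "carry_out", "body": {
  "commands": [
    [-1,[0,0,0],0.015],
    [-1,[0,0,0],0.015]
  ]
}}

```text
clock: 16.53
tcp_pos: [504.1, 9.3, 103.1]
orientation: [3.14, 0.001, -1.459]
force: [-5.8, 1.8, -2.1]
finger_gap: 26.5
```

```bash
python3 st.py|tail -1
```

```text
Mz [0.407 1.253 0.102] F [-5.816  1.777 -2.093] Ftool [-2.412  5.579  2.103] 26.45046804119188 eff7 1.583423651754856
```

Call:
{"method": "carry_out", "body": {
  "commands": [
    [-1,[0,0,0],0.015]
  ]
}}

```text
clock: 16.62
tcp_pos: [504.0, 9.4, 103.0]
orientation: [3.14, 0.001, -1.506]
force: [-5.7, 2.8, -1.5]
finger_gap: 26.2
```

```bash
python3 st.py|tail -1
```

```text
Mz [0.491 1.247 0.108] F [-5.657  2.788 -1.517] Ftool [-3.147  5.463  1.528] 26.239402411384635 eff7 1.5834105759859085
```

Call:
{"method": "carry_out", "body": {
  "commands": [
    [-1,[-0.005,0.012,0],0.015]
  ]
}}

```text
clock: 16.7
tcp_pos: [503.9, 9.4, 103.1]
orientation: [3.14, 0.001, -1.553]
force: [-2.0, 1.7, -5.0]
finger_gap: 25.8
```

```bash
python3 st.py|tail -1
```

```text
Mz [0.253 0.545 0.064] F [-1.957  1.742 -4.982] Ftool [-1.773  1.921  4.985] 25.786170349914673 eff7 1.6043324768543243
```

Call:
{"method": "carry_out", "body": {
  "commands": [
    [-1,[0,0,0.006],0.015],
    [-1,[0,0,0],0.015]
  ]
}}

```text
clock: 16.87
tcp_pos: [504.0, 9.6, 103.0]
orientation: [3.141, 0.001, -1.647]
force: [-5.0, 2.2, -2.5]
finger_gap: 26.0
```

```bash
python3 st.py|tail -1
```

```text
Mz [0.505 0.937 0.104] F [-5.009  2.166 -2.473] Ftool [-1.774  5.158  2.48 ] 26.0023381320308 eff7 1.5766414627432823
```

Call:
{"method": "carry_out", "body": {
  "commands": [
    [-1,[0,0,0],0.015],
    [-1,[0,0,0],0.015]
  ]
}}

```text
clock: 17.03
tcp_pos: [504.0, 9.6, 103.0]
orientation: [3.14, 0.001, -1.741]
force: [-4.1, 3.7, -1.9]
finger_gap: 25.9
```

```bash
python3 st.py|tail -1
```

```text
Mz [0.626 1.014 0.262] F [-4.11   3.687 -1.875] Ftool [-2.935  4.675  1.883] 25.87861627528054 eff7 1.3472215086221695
```

Call:
{"method": "carry_out", "body": {
  "commands": [
    [-1,[0,0,0],0.008],
    [-1,[0,0,0],0],
    [-1,[0,0,0],0]
  ]
}}

```text
clock: 17.28
tcp_pos: [504.0, 9.7, 103.0]
orientation: [3.141, 0.001, -1.764]
force: [-3.6, 3.2, -0.8]
finger_gap: 26.3
```

```bash
python3 st.py
```

```text
17.2833 tcp [504.025   9.67  103.002] [ 3.141  0.001 -1.764] q [-0.021  0.406 -0.07   2.026  0.041  0.712 -1.88 ] 
Mz [0.609 1.086 0.244] F [-3.644  3.159 -0.844] Ftool [-2.401  4.181  0.85 ] 26.288287836640503 eff7 -0.5146652273833752
```

Call:
{"method": "carry_out", "body": {
  "commands": [
    [-1,[0,0,0],0.01],
    [-1,[0,0,0],0],
    [-1,[0,0,0],0]
  ]
}}

```text
clock: 17.53
tcp_pos: [504.0, 9.7, 103.0]
orientation: [3.14, 0.001, -1.795]
force: [-5.2, 3.1, -1.7]
finger_gap: 25.9
```

```bash
python3 st.py
```

```text
17.5333 tcp [504.018   9.716 102.99 ] [ 3.14   0.001 -1.795] q [-0.027  0.406 -0.063  2.026  0.037  0.712 -1.908] 
Mz [0.647 1.121 0.356] F [-5.196  3.056 -1.702] Ftool [-1.822  5.744  1.71 ] 25.893275561217962 eff7 -0.5521736852824688
```

Nut 2, straight across, is firm at about 0.30–0.36 N·m after about 164°. Now the other pair.

Call:
{"method": "carry_out", "body": {
  "commands": [
    [0.05,[0,0,0],0],
    [0.05,[0,0,0],0],
    [0.05,[0,0,0],0],
    [0.05,[0,0,0],0],
    [0.05,[0,0,-0.82],0],
    [0.05,[0,0,-0.82],0],
    [0.05,[0,0,-0.82],0],
    [0.05,[-0.61,-0.79,0],0],
    [0.05,[-0.61,-0.79,0],0],
    [0.05,[-0.61,-0.79,0],0],
    [0.05,[-0.61,-0.79,0],0],
    [0.05,[0,0,0],-0.0395],
    [0.05,[0,0,0],-0.0395],
    [0.05,[0,0,0],-0.0395],
    [0.05,[0,0,0],-0.0395],
    [0.05,[0,0,0],-0.0395]
  ]
}}

```text
clock: 18.87
tcp_pos: [595.3, 50.8, 164.3]
orientation: [-3.141, 0.0, -1.169]
force: [0.0, -0.3, -0.7]
finger_gap: 44.9
```

Call:
{"method": "carry_out", "body": {
  "commands": [
    [0.05,[0,0,0],-0.0395],
    [0.05,[0,0,0],-0.0395],
    [0.05,[0,0,0],-0.0395],
    [0.05,[0,0,0],-0.0395],
    [0.05,[0,0,0],-0.0395],
    [0.05,[0,0,0],-0.0395],
    [0.05,[0,0,0],-0.0395],
    [0.05,[0,0,0],-0.0395],
    [0.05,[0,0,0],-0.0395],
    [0.05,[0,0,0],-0.0395],
    [0.05,[0,0,0],-0.0395],
    [0.05,[0,0,0],-0.0395],
    [0.05,[0,0,0],-0.0395],
    [0.05,[0,0,0],-0.0395],
    [0.05,[0,0,0],-0.0395],
    [0.05,[0,0,0],-0.0395],
    [0.05,[0,0,0],-0.0395],
    [0.05,[0,0,0],-0.0395],
    [0.05,[0,0,0],-0.0395],
    [0.05,[0,0,0],-0.0395]
  ]
}}

```text
clock: 20.53
tcp_pos: [595.4, 50.6, 164.3]
orientation: [3.141, -0.0, 1.312]
force: [0.7, 1.1, -0.5]
finger_gap: 44.9
```

Call:
{"method": "carry_out", "body": {
  "commands": [
    [0.05,[0,0,0],0],
    [0.05,[0,0,0],0]
  ]
}}

```text
clock: 20.7
tcp_pos: [595.3, 50.5, 164.1]
orientation: [-3.141, -0.0, 1.302]
force: [-0.4, 0.3, 0.1]
finger_gap: 44.9
```

```bash
python3 look.py n2a 594.9 51.5
```

```text
20.7 [595.273  50.545 164.15 ] [-3.141 -0.     1.302] q7 [ 0.419  0.571 -0.747  1.741  0.448  1.008  0.808] tq [ 0.031 -0.008  0.017] [-0.42   0.295  0.108] 44.89567649827807
1407 ztop 111.27200148920372 cap3 [594.109  52.343 109.702] hex mid [594.601  52.257 106.715]
sphere [594.562  52.245  98.622] 12.6846619310748
in tool: target [ 0.802 -0.597 60.15 ]
axis px at z105 219.57718729489042 251.40504834195283
```

View pics/n2a.png

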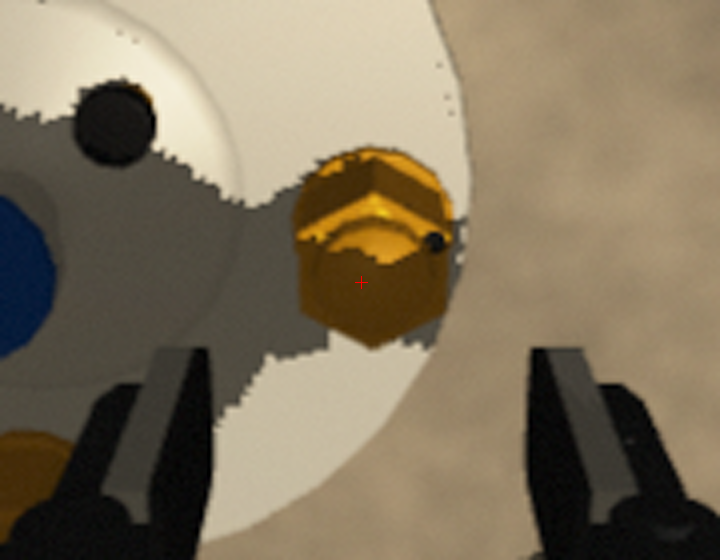

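Call:
{"method": "carry_out", "body": {
  "commands": [
    [0.05,[0.03,-0.02,0.7],0],
    [0.05,[0,0,0.7],0],
    [0.05,[0,0,0.6],0],
    [0.05,[0,0,0.3],0],
    [0.05,[0,0,0.15],0],
    [0.05,[0,0,0],0],
    [-1,[0,0,0],0],
    [-1,[0,0,0],0],
    [-1,[0,0,0],0],
    [-1,[0,0,0],0],
    [-1,[0,0,0],0],
    [-1,[0,0,0],0]
  ]
}}

```text
clock: 21.75
tcp_pos: [595.3, 51.5, 103.8]
orientation: [3.141, 0.0, 1.306]
force: [-2.4, -2.6, 7.8]
finger_gap: 25.8
```

```bash
python3 st.py
```

```text
21.75 tcp [595.302  51.521 103.85 ] [3.141 0.    1.306] q [ 0.381  0.646 -0.699  1.778  0.515  0.908  0.76 ] 
Mz [-0.444  0.603 -0.001] F [-2.393 -2.613  7.805] Ftool [-3.15  -1.618 -7.806] 25.823555301515388 eff7 0.0066062821133527905
```

Call:
{"method": "carry_out", "body": {
  "commands": [
    [-1,[-0.006,0,-0.018],0.03],
    [-1,[0,0,0.001],0.039],
    [-1,[0,0,0.001],0.039],
    [-1,[0,0,0.001],0.039],
    [-1,[0,0,0.001],0.039],
    [-1,[0,0,0.001],0.039],
    [-1,[0,0,0.001],0.039]
  ]
}}

```text
clock: 22.33
tcp_pos: [595.1, 51.2, 103.8]
orientation: [3.141, -0.0, 0.47]
force: [-2.0, -1.6, 1.0]
finger_gap: 25.7
```

```bash
python3 st.py
```

```text
22.3333 tcp [595.078  51.218 103.758] [ 3.141 -0.     0.47 ] q [ 0.247  0.593 -0.509  1.783  0.368  0.86   0.038] 
Mz [-0.564  0.389 -0.002] F [-2.044 -1.622  1.04 ] Ftool [-2.557  0.52  -1.04 ] 25.73800866902651 eff7 4.143109023571014
```

Well centred. Continuing to about 112°.

Call:
{"method": "carry_out", "body": {
  "commands": [
    [-1,[-0.005,0,0],0.039],
    [-1,[0,0,0.001],0.039],
    [-1,[0,0,0.001],0.039],
    [-1,[0,0,0.001],0.039],
    [-1,[0,0,0.001],0.039],
    [-1,[0,0,0.001],0.039],
    [-1,[0,0,0.001],0.039],
    [-1,[0,0,0.001],0.039],
    [-1,[0,0,0.001],0.015],
    [-1,[0,0,0],0.015],
    [-1,[0,0,0],0.015]
  ]
}}

```text
clock: 23.25
tcp_pos: [594.7, 51.2, 103.5]
orientation: [3.141, -0.0, -0.647]
force: [-3.8, -2.4, 2.4]
finger_gap: 25.8
```

```bash
python3 st.py
```

```text
23.25 tcp [594.668  51.164 103.483] [ 3.141 -0.    -0.647] q [ 0.051  0.551 -0.247  1.791  0.176  0.821 -0.928] 
Mz [-0.643  0.666  0.074] F [-3.826 -2.41   2.384] Ftool [-1.599  4.23  -2.383] 25.839178389359205 eff7 1.5000860765576363
```

Call:
{"method": "carry_out", "body": {
  "commands": [
    [-1,[-0.004,0.008,-0.003],0.015],
    [-1,[0,0,0],0.015]
  ]
}}

```text
clock: 23.42
tcp_pos: [594.6, 51.2, 103.5]
orientation: [-3.142, -0.0, -0.741]
force: [-1.4, -2.5, -0.8]
finger_gap: 25.6
```

```bash
python3 st.py|tail -1
```

```text
Mz [-0.511  0.227  0.05 ] F [-1.428 -2.516 -0.836] Ftool [0.646 2.82  0.836] 25.64604795907272 eff7 1.5654635801911354
```

Call:
{"method": "carry_out", "body": {
  "commands": [
    [-1,[0,0,0],0.015],
    [-1,[0,0,0],0.015]
  ]
}}

```text
clock: 23.58
tcp_pos: [594.6, 51.2, 103.5]
orientation: [-3.142, -0.0, -0.836]
force: [-1.1, -1.4, -0.2]
finger_gap: 25.8
```

```bash
python3 st.py|tail -1
```

```text
Mz [-0.534  0.341  0.081] F [-1.06  -1.356 -0.22 ] Ftool [0.295 1.695 0.22 ] 25.80623066532165 eff7 1.561342142522335
```

Call:
{"method": "carry_out", "body": {
  "commands": [
    [-1,[0,0,0],0.015],
    [-1,[0,0,0],0.015]
  ]
}}

```text
clock: 23.75
tcp_pos: [594.5, 51.2, 103.4]
orientation: [3.142, -0.0, -0.93]
force: [-1.3, -2.5, 0.1]
finger_gap: 25.7
```

```bash
python3 st.py|tail -1
```

```text
Mz [-0.451  0.378  0.049] F [-1.3   -2.54   0.086] Ftool [ 1.259  2.56  -0.086] 25.69579665644205 eff7 1.5606894716620445
```

Call:
{"method": "carry_out", "body": {
  "commands": [
    [-1,[0,0,0],0.015],
    [-1,[0,0,0],0.015]
  ]
}}

```text
clock: 23.92
tcp_pos: [594.5, 51.3, 103.4]
orientation: [3.142, 0.0, -1.024]
force: [-1.6, -2.4, -1.0]
finger_gap: 25.9
```

```bash
python3 st.py|tail -1
```

```text
Mz [-0.443  0.368  0.008] F [-1.642 -2.441 -0.998] Ftool [1.232 2.671 0.998] 25.906133377589924 eff7 1.5604497492313385
```

Call:
{"method": "carry_out", "body": {
  "commands": [
    [-1,[0,0,0],0.015],
    [-1,[0,0,0],0.015]
  ]
}}

```text
clock: 24.08
tcp_pos: [594.5, 51.3, 103.4]
orientation: [3.142, 0.0, -1.118]
force: [-2.1, -2.3, -1.6]
finger_gap: 26.0
```

```bash
python3 st.py|tail -1
```

```text
Mz [-0.476  0.355  0.041] F [-2.128 -2.305 -1.629] Ftool [1.143 2.921 1.63 ] 25.986219364115097 eff7 1.5600625053048134
```

Call:
{"method": "carry_out", "body": {
  "commands": [
    [-1,[0,0,0],0.015],
    [-1,[0,0,0],0.015]
  ]
}}

```text
clock: 24.25
tcp_pos: [594.5, 51.3, 103.4]
orientation: [3.141, 0.0, -1.213]
force: [-1.4, -1.0, -0.6]
finger_gap: 25.7
```

```bash
python3 st.py|tail -1
```

```text
Mz [-0.396  0.367  0.02 ] F [-1.447 -1.022 -0.63 ] Ftool [0.45  1.713 0.63 ] 25.725321198847055 eff7 1.5592841058969498
```

Call:
{"method": "carry_out", "body": {
  "commands": [
    [-1,[0,0,0],0.015],
    [-1,[0,0,0],0.015]
  ]
}}

```text
clock: 24.42
tcp_pos: [594.5, 51.3, 103.4]
orientation: [3.142, 0.0, -1.307]
force: [-2.3, -1.6, -0.3]
finger_gap: 26.3
```

```bash
python3 st.py|tail -1
```

```text
Mz [-0.353  0.401  0.05 ] F [-2.287 -1.579 -0.326] Ftool [0.928 2.619 0.326] 26.312538346943725 eff7 1.5585735440254211
```

Call:
{"method": "carry_out", "body": {
  "commands": [
    [-1,[0,0,0],0.015],
    [-1,[0,0,0],0.015]
  ]
}}

```text
clock: 24.58
tcp_pos: [594.4, 51.4, 103.3]
orientation: [3.141, 0.0, -1.401]
force: [-1.5, -1.6, -1.5]
finger_gap: 26.0
```

```bash
python3 st.py|tail -1
```

```text
Mz [-0.357  0.374  0.052] F [-1.509 -1.605 -1.484] Ftool [1.327 1.758 1.485] 26.0154325793683 eff7 1.5579243376851082
```

Call:
{"method": "carry_out", "body": {
  "commands": [
    [-1,[0,0,0],0.015],
    [-1,[0,0,0],0.015]
  ]
}}

```text
clock: 24.75
tcp_pos: [594.4, 51.4, 103.3]
orientation: [3.141, 0.0, -1.495]
force: [-1.4, -1.4, -1.0]
finger_gap: 25.9
```

```bash
python3 st.py|tail -1
```

```text
Mz [-0.33   0.371  0.075] F [-1.359 -1.353 -1.045] Ftool [1.247 1.457 1.045] 25.905880767513665 eff7 1.5570959821343422
```

Call:
{"method": "carry_out", "body": {
  "commands": [
    [-1,[0,0,0],0.015],
    [-1,[0,0,0],0.015]
  ]
}}

```text
clock: 24.92
tcp_pos: [594.4, 51.5, 103.3]
orientation: [3.141, 0.0, -1.589]
force: [-1.4, -0.6, -1.4]
finger_gap: 25.9
```

```bash
python3 st.py|tail -1
```

```text
Mz [-0.314  0.347  0.062] F [-1.439 -0.585 -1.365] Ftool [0.612 1.428 1.365] 25.900741990395524 eff7 1.5562986955046654
```

Call:
{"method": "carry_out", "body": {
  "commands": [
    [-1,[0,0,0],0.015],
    [-1,[0,0,0],0.015]
  ]
}}

```text
clock: 25.08
tcp_pos: [594.4, 51.5, 103.3]
orientation: [3.141, 0.0, -1.683]
force: [-1.8, -1.4, -2.5]
finger_gap: 25.8
```

```bash
python3 st.py|tail -1
```

```text
Mz [-0.292  0.378  0.263] F [-1.782 -1.372 -2.464] Ftool [1.564 1.616 2.465] 25.773009571300133 eff7 1.3437676057219505
```

Contact at about 167°. Finishing gently.

Call:
{"method": "carry_out", "body": {
  "commands": [
    [-1,[0,0,0],0.01],
    [-1,[0,0,0],0],
    [-1,[0,0,0],0]
  ]
}}

```text
clock: 25.33
tcp_pos: [594.4, 51.5, 103.3]
orientation: [3.141, 0.0, -1.711]
force: [-2.8, -0.9, 0.3]
finger_gap: 26.1
```

```bash
python3 st.py
```

```text
25.3333 tcp [594.442  51.507 103.268] [ 3.141  0.    -1.711] q [-0.143  0.539  0.006  1.798 -0.004  0.805 -1.846] 
Mz [-0.302  0.552  0.216] F [-2.77  -0.887  0.291] Ftool [ 1.266  2.618 -0.29 ] 26.070464665689094 eff7 -0.6585324369370937
```

Call:
{"method": "carry_out", "body": {
  "commands": [
    [-1,[0,0,0],0.012],
    [-1,[0,0,0],0],
    [-1,[0,0,0],0]
  ]
}}

```text
clock: 25.58
tcp_pos: [594.5, 51.5, 103.3]
orientation: [3.141, 0.0, -1.748]
force: [-3.0, -1.2, 1.8]
finger_gap: 25.8
```

```bash
python3 st.py
```

```text
25.5833 tcp [594.492  51.548 103.259] [ 3.141  0.    -1.748] q [-0.149  0.539  0.015  1.799 -0.011  0.804 -1.878] 
Mz [-0.21   0.831  0.326] F [-3.024 -1.182  1.835] Ftool [ 1.698  2.768 -1.835] 25.799333660073906 eff7 -0.6951127387583256
```

Call:
{"method": "carry_out", "body": {
  "commands": [
    [0.05,[0,0,0],0],
    [0.05,[0,0,0],0],
    [0.05,[0,0,0],0],
    [0.05,[0,0,0],0],
    [0.05,[0,0,-0.82],0],
    [0.05,[0,0,-0.82],0],
    [0.05,[0,0,-0.82],0],
    [0.05,[0.92,0.16,0],0],
    [0.05,[0.92,0.16,0],0],
    [0.05,[0.92,0.16,0],0],
    [0.05,[0.92,0.16,0],0],
    [0.05,[0.92,0.16,0],0],
    [0.05,[0.9,0.14,0],0],
    [0.05,[0,0,0],-0.039],
    [0.05,[0,0,0],-0.039],
    [0.05,[0,0,0],-0.039],
    [0.05,[0,0,0],-0.039],
    [0.05,[0,0,0],-0.039],
    [0.05,[0,0,0],-0.039],
    [0.05,[0,0,0],-0.039]
  ]
}}

```text
clock: 27.25
tcp_pos: [547.0, -79.7, 164.7]
orientation: [-3.141, -0.0, -0.887]
force: [0.6, 0.3, 0.2]
finger_gap: 44.5
```

Call:
{"method": "carry_out", "body": {
  "commands": [
    [0.05,[0,0,0],-0.039],
    [0.05,[0,0,0],-0.039],
    [0.05,[0,0,0],-0.039],
    [0.05,[0,0,0],-0.039],
    [0.05,[0,0,0],-0.039],
    [0.05,[0,0,0],-0.039],
    [0.05,[0,0,0],-0.039],
    [0.05,[0,0,0],-0.039],
    [0.05,[0,0,0],-0.039],
    [0.05,[0,0,0],-0.039],
    [0.05,[0,0,0],-0.039],
    [0.05,[0,0,0],-0.039],
    [0.05,[0,0,0],-0.039],
    [0.05,[0,0,0],-0.039],
    [0.05,[0,0,0],-0.039],
    [0.05,[0,0,0],-0.039],
    [0.05,[0,0,0],-0.039],
    [0.05,[0,0,0],-0.039],
    [0.05,[0,0,0],-0.039],
    [0.05,[0,0,0],-0.039]
  ]
}}

```text
clock: 28.92
tcp_pos: [547.0, -79.8, 164.8]
orientation: [3.141, 0.0, 1.564]
force: [-0.1, -0.7, -0.6]
finger_gap: 44.9
```

Call:
{"method": "carry_out", "body": {
  "commands": [
    [0.05,[0,0,0],-0.039],
    [0.05,[0,0,0],0],
    [0.05,[0,0,0],0]
  ]
}}

```text
clock: 29.17
tcp_pos: [546.9, -79.9, 164.6]
orientation: [3.141, -0.0, 1.676]
force: [-0.7, -0.4, 0.1]
finger_gap: 44.7
```

```bash
python3 look.py n4a 547.1 -79.8
```

```text
29.1667 [546.946 -79.899 164.62 ] [ 3.141 -0.     1.676] q7 [ 0.611  0.465 -0.657  1.855  0.346  0.938  1.473] tq [ 0.004 -0.047 -0.013] [-0.744 -0.45   0.121] 44.66980503591419
1388 ztop 111.16654933449607 cap3 [546.282 -79.379 109.574] hex mid [546.95  -79.327 107.073]
sphere [546.956 -79.361  98.389] 12.736441213747357
in tool: target [ 0.062  0.156 60.62 ]
axis px at z105 218.79591100019297 251.35388634287244
```

View pics/n4a.png

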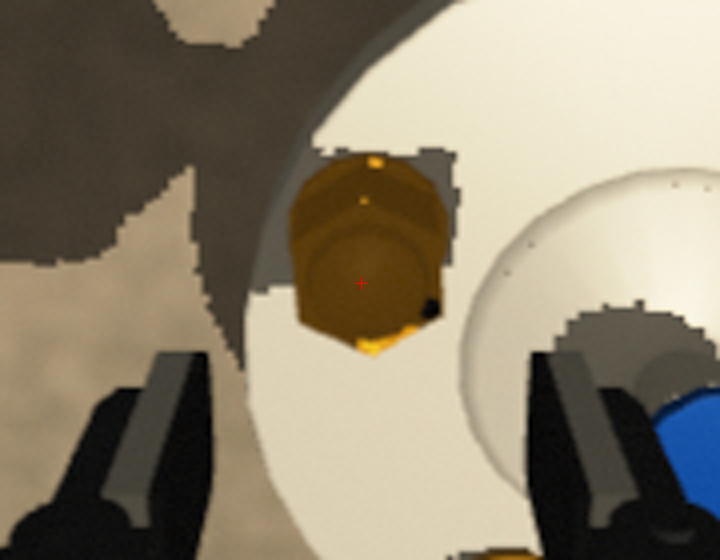

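The nut is centred (middle 370, jaws 370), with its flats about 2° off, which will align on closing. Descending and gripping.

Call:
{"method": "carry_out", "body": {
  "commands": [
    [0.05,[0,0,0.7],0],
    [0.05,[0,0,0.7],0],
    [0.05,[0,0,0.6],0],
    [0.05,[0,0,0.3],0],
    [0.05,[0,0,0.15],0],
    [0.05,[0,0,0],0],
    [-1,[0,0,0],0],
    [-1,[0,0,0],0],
    [-1,[0,0,0],0],
    [-1,[0,0,0],0],
    [-1,[0,0,0],0],
    [-1,[0,0,0],0]
  ]
}}

```text
clock: 30.22
tcp_pos: [547.4, -80.0, 104.3]
orientation: [3.14, 0.001, 1.68]
force: [-0.9, -1.9, 7.3]
finger_gap: 26.1
```

```bash
python3 st.py
```

```text
30.2167 tcp [547.385 -80.032 104.302] [3.14  0.001 1.68 ] q [ 0.569  0.549 -0.611  1.893  0.419  0.828  1.419] 
Mz [-0.315  0.335  0.019] F [-0.913 -1.859  7.345] Ftool [-1.754 -1.101 -7.345] 26.069290039312914 eff7 -0.00837658066302538
```

Call:
{"method": "carry_out", "body": {
  "commands": [
    [-1,[-0.004,0,-0.018],0.03],
    [-1,[0,0,0.001],0.039],
    [-1,[0,0,0.001],0.039],
    [-1,[0,0,0.001],0.039],
    [-1,[0,0,0.001],0.039],
    [-1,[0,0,0.001],0.039],
    [-1,[0,0,0.001],0.039]
  ]
}}

```text
clock: 30.8
tcp_pos: [547.3, -80.2, 104.3]
orientation: [3.14, -0.0, 0.844]
force: [0.0, -2.8, 0.1]
finger_gap: 26.3
```

```bash
python3 st.py
```

```text
30.8 tcp [547.292 -80.226 104.274] [ 3.14  -0.     0.844] q [ 0.421  0.507 -0.416  1.898  0.28   0.792  0.698] 
Mz [-0.592 -0.064  0.059] F [ 0.007 -2.826  0.091] Ftool [-2.107  1.883 -0.09 ] 26.271279349589296 eff7 4.153044819831848
```

Call:
{"method": "carry_out", "body": {
  "commands": [
    [-1,[-0.005,0.004,0],0.039],
    [-1,[0,0,0.001],0.039],
    [-1,[0,0,0.001],0.039],
    [-1,[0,0,0.001],0.039],
    [-1,[0,0,0.001],0.039],
    [-1,[0,0,0.001],0.039],
    [-1,[0,0,0.001],0.039],
    [-1,[0,0,0.001],0.039],
    [-1,[0,0,0.001],0.015],
    [-1,[0,0,0],0.015],
    [-1,[0,0,0],0.015]
  ]
}}

```text
clock: 31.72
tcp_pos: [547.0, -80.3, 103.9]
orientation: [3.141, -0.0, -0.274]
force: [-1.2, -3.7, 0.9]
finger_gap: 25.9
```

```bash
python3 st.py
```

```text
31.7167 tcp [546.953 -80.346 103.947] [ 3.141 -0.    -0.274] q [ 0.214  0.478 -0.155  1.905  0.103  0.765 -0.272] 
Mz [-0.705  0.278  0.06 ] F [-1.151 -3.735  0.918] Ftool [-0.099  3.907 -0.917] 25.895001477617875 eff7 1.5083254873752594
```

Call:
{"method": "carry_out", "body": {
  "commands": [
    [-1,[0,0.01,0],0.015],
    [-1,[0,0,0],0.015]
  ]
}}

```text
clock: 31.88
tcp_pos: [547.0, -80.4, 104.0]
orientation: [-3.141, -0.001, -0.368]
force: [-0.2, -2.0, 0.4]
finger_gap: 26.1
```

```bash
python3 st.py|tail -1
```

```text
Mz [-0.425  0.217  0.015] F [-0.156 -1.987  0.422] Ftool [ 0.569  1.91  -0.422] 26.068798966341262 eff7 1.5812750905752182
```

Call:
{"method": "carry_out", "body": {
  "commands": [
    [-1,[0,0,0],0.015],
    [-1,[0,0,0],0.015]
  ]
}}

```text
clock: 32.05
tcp_pos: [546.9, -80.4, 103.9]
orientation: [-3.141, -0.0, -0.462]
force: [-1.4, -2.5, 0.5]
finger_gap: 25.9
```

```bash
python3 st.py|tail -1
```

```text
Mz [-0.407  0.213  0.027] F [-1.41  -2.502  0.503] Ftool [-0.147  2.868 -0.504] 25.87968348113849 eff7 1.568971686065197
```

Call:
{"method": "carry_out", "body": {
  "commands": [
    [-1,[0,0,0],0.015],
    [-1,[0,0,0],0.015]
  ]
}}

```text
clock: 32.22
tcp_pos: [546.9, -80.4, 103.9]
orientation: [-3.141, -0.0, -0.556]
force: [-1.1, -1.4, -0.0]
finger_gap: 25.8
```

```bash
python3 st.py|tail -1
```

```text
Mz [-0.409  0.221  0.068] F [-1.058 -1.373 -0.022] Ftool [-0.174  1.725  0.022] 25.81348817669676 eff7 1.5683385729789734
```

Call:
{"method": "carry_out", "body": {
  "commands": [
    [-1,[0,0,0],0.015],
    [-1,[0,0,0],0.015]
  ]
}}

```text
clock: 32.38
tcp_pos: [546.9, -80.3, 103.9]
orientation: [-3.141, -0.0, -0.65]
force: [-1.5, -2.0, -0.6]
finger_gap: 26.1
```

```bash
python3 st.py|tail -1
```

```text
Mz [-0.372  0.221  0.071] F [-1.536 -2.043 -0.568] Ftool [0.014 2.556 0.568] 26.108159633307487 eff7 1.5680111199617386
```

Call:
{"method": "carry_out", "body": {
  "commands": [
    [-1,[0,0,0],0.015],
    [-1,[0,0,0],0.015]
  ]
}}

```text
clock: 32.55
tcp_pos: [546.9, -80.3, 103.9]
orientation: [-3.141, -0.0, -0.744]
force: [-0.8, -2.2, -0.1]
finger_gap: 26.2
```

```bash
python3 st.py|tail -1
```

```text
Mz [-0.417  0.303  0.26 ] F [-0.759 -2.224 -0.138] Ftool [0.948 2.15  0.137] 26.150155966856822 eff7 1.370125338435173
```

Call:
{"method": "carry_out", "body": {
  "commands": [
    [-1,[0,0,0],0.01],
    [-1,[0,0,0],0],
    [-1,[0,0,0],0]
  ]
}}

```text
clock: 32.8
tcp_pos: [546.9, -80.3, 103.8]
orientation: [-3.142, -0.0, -0.772]
force: [-2.2, -2.2, 3.2]
finger_gap: 26.2
```

```bash
python3 st.py
```

```text
32.8 tcp [546.872 -80.302 103.845] [-3.142 -0.    -0.772] q [ 0.121  0.474 -0.038  1.909  0.025  0.759 -0.704] 
Mz [-0.549  0.571  0.23 ] F [-2.186 -2.21   3.246] Ftool [-0.023  3.108 -3.246] 26.2204382270835 eff7 -0.6494214199483395
```

Call:
{"method": "carry_out", "body": {
  "commands": [
    [-1,[0,0,0],0.011],
    [-1,[0,0,0],0],
    [-1,[0,0,0],0]
  ]
}}

```text
clock: 33.05
tcp_pos: [546.9, -80.3, 103.8]
orientation: [-3.142, -0.0, -0.806]
force: [-3.1, -2.2, 5.4]
finger_gap: 26.3
```

```bash
python3 st.py
```

```text
33.05 tcp [546.886 -80.316 103.785] [-3.142 -0.    -0.806] q [ 0.114  0.474 -0.03   1.909  0.02   0.759 -0.733] 
Mz [-0.535  0.718  0.31 ] F [-3.119 -2.209  5.385] Ftool [-0.563  3.78  -5.385] 26.263810156576312 eff7 -0.5803457647562027
```

All four are firm. I'll release, lift clear and do a last check of the nuts, plate and bench.

Call:
{"method": "carry_out", "body": {
  "commands": [
    [0.05,[0,0,0],0],
    [0.05,[0,0,0],0],
    [0.05,[0,0,0],0],
    [0.05,[0,0,0],0],
    [0.05,[0,0,-0.8],0],
    [0.05,[0,0,-1],0],
    [0.05,[0,0,-1],0],
    [0.05,[0,0,-1],0],
    [0.05,[0,0,-1],0],
    [0.05,[0,0,-1],0],
    [0.05,[0,0,-1],0],
    [0.05,[0,0,0],0],
    [0.05,[0,0,0],0]
  ]
}}

```text
clock: 34.13
tcp_pos: [547.3, -80.2, 274.6]
orientation: [-3.14, -0.002, -0.808]
force: [-0.3, 0.4, -0.1]
finger_gap: 44.6
```

```bash
python3 st.py
python3 - <<'E'
from h import *
ci=camera_info("wrist"); im,d=get_image("wrist"); cv2.imwrite("pics/wend.png",im[:,:,::-1])
it,_=get_image("top"); cv2.imwrite("pics/topend.png",it[:,:,::-1])
f=192/np.tan(np.radians(float(ci['vfov'])/2)); rr,cc=np.mgrid[0:384,0:512]
P=(np.stack([(cc-ci['cx'])/f,(rr-ci['cy'])/f,np.ones_like(d)],-1)*d[...,None]-ci['t'])@ci['R']
h=np.hypot(P[...,0]-570.8,P[...,1]+14.2); q=P[(h<86)&(h>45)&(P[...,2]<81)&(P[...,2]>72)]
A=np.c_[q[:,:2]-[570.8,-14.2],np.ones(len(q))]; so=np.linalg.lstsq(A,q[:,2],rcond=None)[0]; print('plate',so,len(q))
for n,(x,y) in dict(N1=(637.4,-38.1),N2=(594.5,51.4),N3=(504,9.7),N4=(546.9,-80.3)).items():
    q=P[(np.hypot(P[...,0]-x,P[...,1]-y)<8)&(P[...,2]>100)]; print(n,len(q),np.percentile(q[:,2],98) if len(q) else None)
E
```

```text
34.1333 tcp [547.335 -80.168 274.625] [-3.14  -0.002 -0.808] q [ 0.115  0.264 -0.03   1.766  0.009  1.11  -0.725] 
Mz [-0.007  0.013 -0.016] F [-0.333  0.408 -0.081] Ftool [-0.525 -0.041  0.081] 44.61657827835913 eff7 0.00829527183668688
plate [-9.98834777e-04 -1.01235885e-04  7.66577054e+01] 11403
N1 219 110.96834441579644
N2 252 110.96030750053961
N3 181 110.8213945513073
N4 164 110.90581771108234
```

View pics/wend.png

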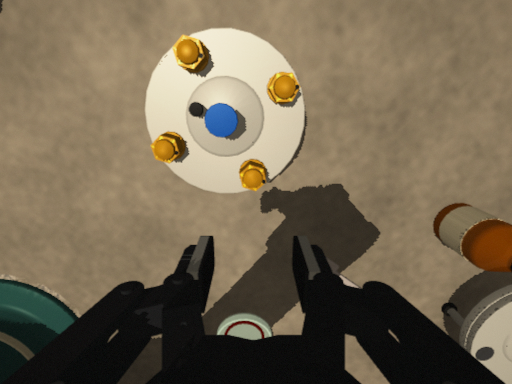

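View pics/topend.png

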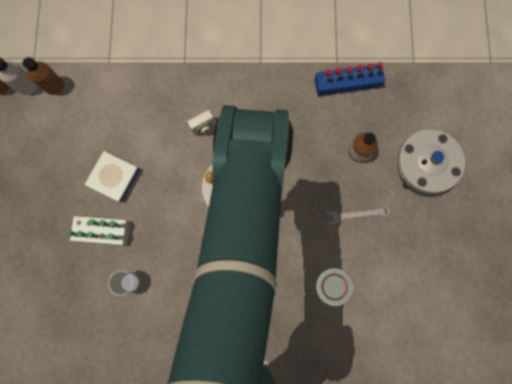

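The wrist view shows all four nuts seated, at (52,190), (87,284), (149,167) and (174,253). The plate is level, and the gripper is open and 150 mm clear. In the top view the bystanders stand where they did at the start. Handing in.

```bash
python3 -c "
from plant import *
print(job_done())"
```

```text
the job is handed in; nothing more can be done
None
```

I tightened all four nuts on the near holder in cross order and handed the job in at about 34 s; no verdict was reported. Each nut turned about 140–175° clockwise before coming up firm, and ended at about 0.30, 0.36, 0.33 and 0.31 N·m, in the order tightened. The second is at the top edge of the 0.2–0.35 band, but sensor noise is about ±0.03 and all are well below the 0.6 N·m limit.

**Last checks:**
- **Nuts:** the four nut tops are at equal height within 0.15 mm.
- **Plate:** it is level to about 0.001 rad. The wrist camera reads heights about 1.5 mm low. That is within its calibration, so "fully home" to 0.2 mm is inferred from the firm nuts, not measured.
- **Bench:** the bystanders look unmoved in the top view, and the gripper is open and clear of everything.

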